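# Pack the microscope optics away dry

### The arm

A 6-joint arm with a two-finger parallel gripper is mounted at the origin on the work surface. World frame = base frame: x ahead of the robot, y to its left, z up, the work surface at z = 0. Lengths are in m, angles in rad, forces in N, time in s.
With the tool pointing down it reaches from about 0.35 to 0.775 m from the base axis. Payload 5.5 kg.
Tool frame: the origin (TCP) lies between the finger pads; the fingertips stand 19 mm ahead of it and the grasp point (between the pads) is the TCP (env.tcp_to_tips is the distance from the TCP to the fingertips, in m); z points along the fingers, y is the direction in which the jaws open and shut (so a half turn about z gives the same grasp; the last joint's range is limited). The gripper opens to 85 mm and grips with 20 to 120 N. Pads are 22 mm wide; open, the fingers measure 114 mm over their backs; the gripper's body (76 mm by 85 mm) begins 54 mm behind the grasp point. The pads swing forward as they close: fully open they stand 13 mm farther back than shut.
Start: joints at [1.074, 0.313, 0.046, 1.304, 0, 1.431], TCP at [0.201, 0.539, 0.25] pointing down, gripper open.
Joint ranges: [-2.76, 2.76], [-0.86, 1.69], [-1.03, 1.26], [-2.2, 2.34], [-1.47, 1.5], [-3.14, 3.14]. Speed limits (rad/s): [2.57, 2.57, 3.14, 3.14, 3.14, 3.14].

### API

Orientations are given as a unit quaternion [w, x, y, z].
In Python, from workcell import env, eyes, job gives the robot as it stands. The module is installed in compiled form; this text tells all that it offers.
- The arm moves only by the tool move_arm, never from a script. Its argument "commands" is a list of rows, each a list of 3 entries, a list of its own where there are three numbers: the shift along the world's x, y, z as a fraction of full scale, then the turn, a rotation vector about the world's x, y, z as a fraction of full scale, then the gripper command: -1 is shut, 1 is fully open, values between are in proportion. In form: [[[x, y, z], [wx, wy, wz], gripper], ...]. A call has 1 to 5 rows; each row shifts and turns the commanded pose from where the row before left it; what a row does not reach is not made up. Full scale, the value 1, is 0.04 m for a shift and 8 degrees for a turn. A row lasts 1/10 s, in which the tool goes at most 50 mm and 8.59 degrees, less where a joint would pass 70% of its speed; a pose out of reach is approached as far as the arm can. A call with a number of a shift or a turn outside -1 to 1 is refused whole. A call with a gripper value outside its range is refused whole. The fingers move at their own pace and stop on an object; "newtons" is the grip in N (left out, the last holds). Time passes only in rows, so rows that do not move let the fingers close. It gives the time, the measured TCP pose, the force and the opening at its end, in the units of the state.
- env.get_state(): the state, without advancing time (a new reading comes with each control period).
- eyes.read_camera(name): name is "scene" or "top" or "wrist"; returns a dict with "frame" (384x512x3 uint8, red, green, blue), "mtx" (3x3 intrinsics, pixels), "camera_from_world" (4x4, takes a point from world to camera coordinates); the wrist camera has in their place "mount" (4x4, takes a point from camera to tool coordinates, whose origin is the TCP and whose axes are the flange's). Camera axes: x right, y down, z forward; pixel columns grow to the right and rows downward; lengths in m; the calibration is good to about 2 mm. A picture is of the moment at which its call begins: read the wrist's pose just before it. There is no depth.
- job.hand_in(): hands the job in, once; it reports no verdict.
The state is a dict: "clock": time; "joint_pos": joint angles; "qvel": joint speeds; "tau": joint torques, N m; "tcp_pos": TCP position; "orientation": TCP orientation; "wrist_force": force on the tool from outside, world axes, zero at the start; "ft_torque": the same for the moment, N m; "finger_gap": finger opening in m.
Only numpy, scipy, OpenCV 4.12 (cv2) and the standard library are available. Lean on these libraries where they do the work, as an engineer would, in place of code of your own. Each camera call takes 0.05 s, during which the arm holds its last target.

### The job

Pack the microscope optics away: pick out the three steel objectives and seat each one, nose up, fully down in its own storage pot (the longest, slimmest one in the smallest pot, the middle one in the middle pot, the shortest, widest one in the largest pot), gently, never dropping one from a height. When all three are seated, drop the small drying canister into the funnel so that it goes down to the bottom of the tube, and leave the two eyepieces where they stand.

Things in the scene. Friction and masses are not known exactly. Their poses are not given: they have to be found in the camera images.
- lens_long_mid (a point): Loose: the slim, longest of three bright steel microscope objectives, standing nose up on the bench. 62 mm tall; straight barrel 22 mm in diameter up to 46 mm above its foot, then a nose tapering to 10 mm. About 0.1 kg. Point: on its axis, half-way up, 31 mm above its foot; z runs up through the nose.
- pot_long_mouth (a point): Fixed to the bench: the smallest of three round grey plastic storage pots, for the long objective. 31 mm tall; flared mouth 40 mm wide inside (48 mm outside), narrowing over the top 7 mm to a straight well 26 mm in diameter whose floor is 26 mm below the rim. Point: centre of the mouth at rim level; z up. The barrel's top stays above the rim when seated.
- lens_medium_mid (a point): Loose: the middle of three bright steel microscope objectives, standing nose up on the bench. 50 mm tall; straight barrel 30 mm in diameter up to 38 mm above its foot, then a nose tapering to 16 mm. About 0.1 kg. Point: on its axis, half-way up, 25 mm above its foot; z runs up through the nose.
- pot_medium_mouth (a point): Fixed to the bench: the middle-sized of three round grey plastic storage pots, for the medium objective. 29 mm tall; flared mouth 48 mm wide inside (56 mm outside), narrowing over the top 7 mm to a straight well 34 mm in diameter whose floor is 24 mm below the rim. Point: centre of the mouth at rim level; z up. The barrel's top stays above the rim when seated.
- lens_short_mid (a point): Loose: the wide, shortest of three bright steel microscope objectives, standing nose up on the bench. 34 mm tall; straight barrel 42 mm in diameter up to 28 mm above its foot, then a nose tapering to 30 mm. About 0.1 kg. Point: on its axis, half-way up, 17 mm above its foot; z runs up through the nose.
- pot_short_mouth (a point): Fixed to the bench: the largest of three round grey plastic storage pots, for the short objective. 24 mm tall; flared mouth 60 mm wide inside (68 mm outside), narrowing over the top 7 mm to a straight well 46 mm in diameter whose floor is 19 mm below the rim. Point: centre of the mouth at rim level; z up. The barrel's top stays above the rim when seated.
- canister_mid (a point): Loose: small grey plastic drying canister (closed cylinder, rounded edges, thin black band), 22 mm in diameter, 30 mm tall, 20 g, standing on the bench. Point: its centre, 15 mm above the bench.
- funnel_mouth (a point): Fixed to the bench: metal drying tube with a funnel mouth, on a round dark foot. Mouth 70 mm wide inside (76 outside), 56 mm above the bench; the cone narrows over 22 mm to a well 34 mm in diameter whose floor is 52 mm below the mouth. Point: centre of the mouth at rim level; z up.
- eyepiece_a_mid (a point): Loose bystander, not to be moved: black eyepiece standing on its bright steel sleeve, 32 mm in diameter, 44 mm tall. Point: half-way up its axis, 22 mm above the bench. (A small white dropper bottle, 28 mm in diameter and 56 mm tall, also stands between the things.)
- eyepiece_b_mid (a point): Loose bystander, not to be moved: black eyepiece standing on its bright steel sleeve, 32 mm in diameter, 44 mm tall. Point: half-way up its axis, 22 mm above the bench. (A small white dropper bottle, 28 mm in diameter and 56 mm tall, also stands between the things.)

How it is judged:
On the way, in this order (a step that is already met when the one before it is completed fails the run):
1. all three objectives are seated in their own pots (horizontal distance between lens_long_mid and pot_long_mouth below 0.008 m and z of lens_long_mid in the frame of pot_long_mouth below 0.009 m and angle between each of lens_long_mid, lens_medium_mid, lens_short_mid's own z axis and vertical below 0.2 rad and horizontal distance between lens_medium_mid and pot_medium_mouth below 0.008 m and z of lens_medium_mid in the frame of pot_medium_mouth below 0.005 m and horizontal distance between lens_short_mid and pot_short_mouth below 0.008 m and z of lens_short_mid in the frame of pot_short_mouth below 0.002 m), for 0.2 s.
2. then the canister is at the bottom of the drying tube (horizontal distance between canister_mid and funnel_mouth below 0.012 m and z of canister_mid in the frame of funnel_mouth below -0.034 m), for 0.2 s.
At the end, for the whole second after the job is handed in: Each objective stands nose up (within 0.2 rad) in its own pot, within 8 mm of the pot's centre and within 4 mm of resting on its floor; the canister lies in the well of the drying tube, its centre within 12 mm of the axis and at least 34 mm below the funnel's mouth; all are at rest (all of step 1 and all of step 2 and linear speed of each of lens_long, lens_medium, lens_short, canister below 0.02 m/s); the robot touches nothing.
It fails at once if the long objective was dropped or thrown (moving faster than 1 m/s out of the fingers, a fall of about 50 mm) (linear speed of lens_long above 1 m/s and contact force between the fingers and lens_long below 0.05 N).
It fails at once if the medium objective was dropped or thrown (moving faster than 1 m/s out of the fingers, a fall of about 50 mm) (linear speed of lens_medium above 1 m/s and contact force between the fingers and lens_medium below 0.05 N).
It fails at once if the short objective was dropped or thrown (moving faster than 1 m/s out of the fingers, a fall of about 50 mm) (linear speed of lens_short above 1 m/s and contact force between the fingers and lens_short below 0.05 N).
It fails at once if an eyepiece was moved more than 25 mm (distance of eyepiece_a_mid from where it was at the start of the episode above 0.025 m).
It fails at once if an eyepiece was moved more than 25 mm (distance of eyepiece_b_mid from where it was at the start of the episode above 0.025 m).
It also fails if it takes over 115 s, if anything falls off the work surface, if the arm or the gripper's body presses on something with over 40 N, if the wrist force passes 120 N, or if a joint passes its speed limit or range.

## Working session

There is one attempt and no reset: what is moved stays moved. The work goes in short steps, Python scripts to look and compute and a tool call to move; the robot and the scene stay as the last step left them, time stands still between calls to the robot, and variables do not carry over. Pictures are saved under pics/ and viewed, and the job is handed in when it is done.

Besides the shell and the picture viewer there is one more tool, called after "Emit:" as name(argument=value, ...), one argument or row to a line, values as JSON. move_arm: Moves the arm, as the interface text tells. Its arguments: {"type":"object","properties":{"commands":{"type":"array","items":{"type":"array"}},"newtons":{"type":"number"}},"required":["commands"]}

```bash
mkdir -p pics
cat > h.py <<'E'
import numpy as np, cv2
from workcell import env, eyes, job
def snap(name,fn):
    r=eyes.read_camera(name); cv2.imwrite('pics/'+fn,r['frame'][:,:,::-1]); np.savez('pics/'+fn+'.npz',**r); return r
def proj(r,p):
    T=np.array(r['camera_from_world']);K=np.array(r['mtx']);c=T[:3,:3]@np.array(p)+T[:3,3];u=K@c;return u[:2]/u[2]
def ray(r,px,z):
    T=np.array(r['camera_from_world']);K=np.array(r['mtx']);R=T[:3,:3];o=-R.T@T[:3,3]
    d=R.T@np.linalg.inv(K)@np.array([px[0],px[1],1.]);return o+d*(z-o[2])/d[2]
E
python3 - <<'E'
from h import *
s=env.get_state();print(s)
for n in('scene','top'):
    r=snap(n,n+'0.png');print(n,r['mtx'],r['camera_from_world'])
r=snap('wrist','wrist0.png');print(r['mount'],r['mtx'])
E
```

```text
{'clock': 0.0, 'joint_pos': array([ 1.07439618e+00,  3.14030044e-01,  4.49755081e-02,  1.30360836e+00,
       -5.06517590e-06,  1.43119512e+00]), 'qvel': array([-0.00063944,  0.0003827 ,  0.00021126,  0.00140338, -0.00030676,
        0.0018004 ]), 'tau': array([-1.77480988e-04, -4.80624139e+01,  2.98535961e+01,  1.93400227e-02,
       -1.96707265e-04, -5.10401236e-06]), 'tcp_pos': array([0.20061346, 0.53835463, 0.24939056]), 'orientation': array([-2.89401963e-04,  1.77454594e-01,  9.84128547e-01, -8.87281551e-04]), 'wrist_force': array([ 0.06524308,  0.84269134, -0.40529707]), 'ft_torque': array([-0.0015053 ,  0.03747574, -0.06071693]), 'finger_gap': 0.08569409417381571}
scene [[386.62268784   0.         250.86016985]
 [  0.         386.62268784 188.14407452]
 [  0.           0.           1.        ]] [[-1.97991860e-01  9.80203663e-01 -4.58135953e-05  9.84881361e-02]
 [ 8.15796890e-01  1.64757338e-01 -5.54373929e-01 -3.70709202e-01]
 [-5.43391808e-01 -1.09798900e-01 -8.32267712e-01  1.12433396e+00]
 [ 0.00000000e+00  0.00000000e+00  0.00000000e+00  1.00000000e+00]]
top [[489.13222355   0.         249.57127449]
 [  0.         489.13222355 181.35467708]
 [  0.           0.           1.        ]] [[-5.36912084e-04 -9.99996618e-01 -2.54461585e-03 -1.02128863e-02]
 [-9.94434369e-01  8.02014151e-04 -1.05354845e-01  5.31715079e-01]
 [ 1.05356530e-01  2.47388717e-03 -9.94431436e-01  1.19790718e+00]
 [ 0.00000000e+00  0.00000000e+00  0.00000000e+00  1.00000000e+00]]
[[ 4.14589444e-04 -9.65625026e-01 -2.59938717e-01  6.61129248e-02]
 [ 9.99999903e-01  4.38825148e-04 -3.52049977e-05 -1.22244828e-03]
 [ 1.48062473e-04 -2.59938677e-01  9.65625115e-01 -1.23836060e-01]
 [ 0.00000000e+00  0.00000000e+00  0.00000000e+00  1.00000000e+00]] [[317.2218042    0.         258.17570639]
 [  0.         317.2218042  192.94105405]
 [  0.           0.           1.        ]]
```

View pics/top0.png

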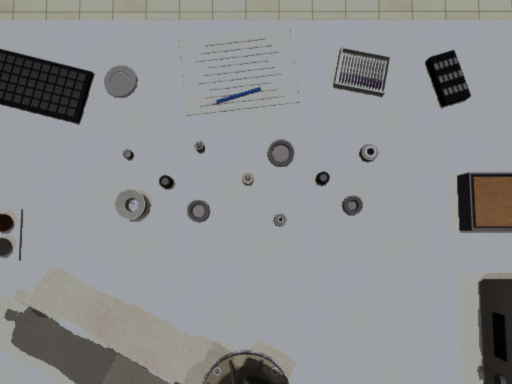

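View pics/scene0.png

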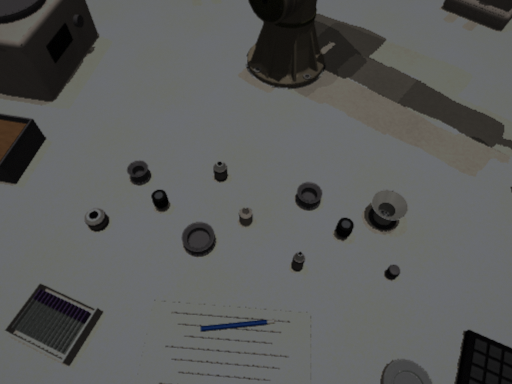

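View pics/wrist0.png

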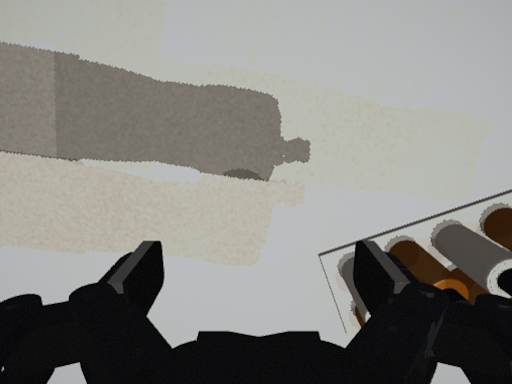

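Run:
```python
import cv2
a=cv2.imread('pics/top0.png')[130:240,100:400]; a=cv2.convertScaleAbs(a,alpha=1.2)
a=cv2.resize(a,None,fx=2.66,fy=2.66,interpolation=cv2.INTER_CUBIC)
b=cv2.imread('pics/scene0.png')[150:290,75:415]; b=cv2.convertScaleAbs(b,alpha=1.6)
b=cv2.resize(b,(798,328),interpolation=cv2.INTER_CUBIC)
import numpy as np
cv2.imwrite('pics/c0.png',np.vstack([a[:, :798][:270],b]))
```

```text
(no output)
```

View pics/c0.png

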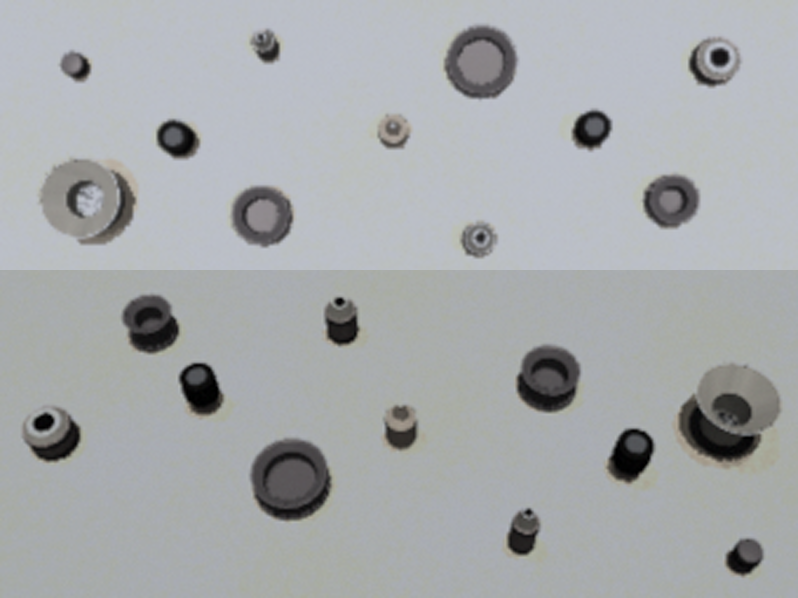

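Run:
```python
from h import *
print(env.tcp_to_tips)
t=dict(np.load('pics/top0.png.npz'));s=dict(np.load('pics/scene0.png.npz'))
A=lambda u,v:(100+u/2.66,130+v/2.66)
B=lambda u,v:(75+u*340/798,150+(v-270)*140/328)
for n,a,b,z in [('funnel',(80,199),(738,400),.056),('potM',(262.5,215.5),(548.5,372),.029),('potS',(481,62),(290,476),.024),('potL',(671.5,200.5),(148,313),.031),
 ('lensS',(719,57),(43,422),.034),('lensM',(480,238),(340,301),.05),('lensL',(262,37),(527,513),.062),('can',(74,64),(748,550),.03),('eyeA',(174,134),(638,441),.044),('eyeB',(594,125),(199,375),.044),('bottle',(393,127),(403,410),.056)]:
    print(n,ray(t,A(*a),z).round(4),ray(s,B(*b),z).round(4))
```

```text
0.019
funnel [0.4715 0.2807 0.056 ] [0.4784 0.2838 0.056 ]
potM [0.4575 0.1161 0.029 ] [0.464  0.1207 0.029 ]
potS [ 0.6034 -0.0897  0.024 ] [ 0.6112 -0.0849  0.024 ]
potL [ 0.4711 -0.2663  0.031 ] [ 0.4741 -0.2636  0.031 ]
lensS [ 0.6063 -0.3135  0.034 ] [ 0.6079 -0.3101  0.034 ]
lensM [ 0.4358 -0.0859  0.05  ] [ 0.4375 -0.082   0.05  ]
lensL [0.6207 0.1148 0.062 ] [0.6227 0.118  0.062 ]
can [0.6009 0.2961 0.03  ] [0.6046 0.2998 0.03  ]
eyeA [0.5326 0.1977 0.044 ] [0.5292 0.2034 0.044 ]
eyeB [ 0.5407 -0.1931  0.044 ] [ 0.5394 -0.1874  0.044 ]
bottle [ 0.5377 -0.0062  0.056 ] [0.5457 0.0012 0.056 ]
```

Emit:
move_arm(
  commands=[
    [[0.8, -0.8, 0], [0, 0, 0.85], 1],
    [[0.8, -0.8, 0], [0, 0, 0.85], 1],
    [[0.8, -0.8, 0], [0, 0, 0.85], 1],
    [[0.8, -0.8, 0], [0, 0, 0], 1],
    [[0.8, -0.8, 0], [0, 0, 0], 1],
  ],
)

```text
clock: 0.65
tcp_pos: [0.3617, 0.3774, 0.2501]
orientation: [-0.0, 0.0, 1.0, -0.0]
wrist_force: [0.1, 0.3, 0.2]
finger_gap: 0.0854
```

Emit:
move_arm(
  commands=[
    [[0.8, -0.8, 0], [0, 0, 0], 1],
    [[0.8, -0.8, 0], [0, 0, 0], 1],
    [[0.8, -0.8, 0], [0, 0, 0], 1],
    [[0.8, -0.8, 0], [0, 0, 0], 1],
    [[0.8, -0.8, 0], [0, 0, 0], 1],
  ],
)

```text
clock: 1.15
tcp_pos: [0.5218, 0.2172, 0.2501]
orientation: [-0.0, 0.0, 1.0, 0.0]
wrist_force: [1.0, 0.3, 0.3]
finger_gap: 0.0856
```

Emit:
move_arm(
  commands=[
    [[0.65, -0.85, 0], [0, 0, 0], 1],
    [[0.65, -0.85, 0], [0, 0, 0], 1],
    [[0.65, -0.85, 0], [0, 0, 0], 1],
    [[0, 0, 0], [0, 0, 0], 1],
  ],
)

```text
clock: 1.55
tcp_pos: [0.6017, 0.1124, 0.2491]
orientation: [0.0, 0.003, 1.0, -0.001]
wrist_force: [-0.0, 1.7, -0.5]
finger_gap: 0.0855
```

```bash
cat >> h.py <<'E'
from scipy.spatial.transform import Rotation as Ro
def wsnap(fn):
    s=env.get_state(); r=eyes.read_camera('wrist'); 
    w,x,y,z=s['orientation']; T=np.eye(4); T[:3,:3]=Ro.from_quat([x,y,z,w]).as_matrix(); T[:3,3]=s['tcp_pos']
    r['camera_from_world']=np.linalg.inv(T@np.array(r['mount']))
    cv2.imwrite('pics/'+fn,r['frame'][:,:,::-1]); np.savez('pics/'+fn+'.npz',**r)
    big=cv2.resize(r['frame'][:,:,::-1],(768,576),interpolation=cv2.INTER_CUBIC); cv2.imwrite('pics/b_'+fn,cv2.convertScaleAbs(big,alpha=1.3)); print(s['tcp_pos'].round(4),s['clock']);return r
def load(fn): return dict(np.load('pics/'+fn+'.npz'))
E
python3 -c "
from h import *
wsnap('w1.png')"
```

```text
[0.6017 0.1124 0.2491] 1.55
```

View pics/b_w1.png

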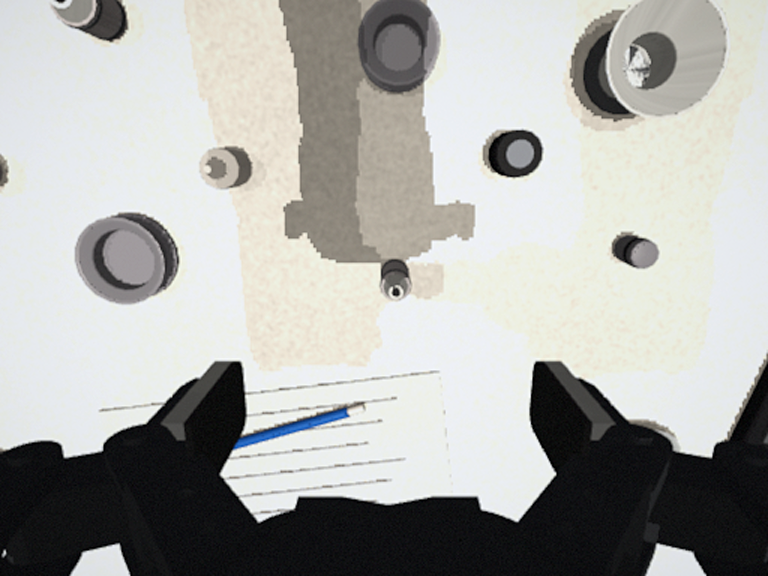

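Run:
```python
from h import *
r=load('w1.png')
for n,p,z in [('lensL',(397,291),.062),('potM',(399,42),.029),('potS',(121.5,259),.024),('can',(643,254),.03),('eyeA',(519,153),.044),('bottle',(213,168),.056),('fun',(667,52),.056),('lensL foot',(394,270),0.0)]:
    print(n,ray(r,(p[0]/1.5,p[1]/1.5),z).round(4))
```

```text
lensL [0.6201 0.1176 0.062 ]
potM [0.4596 0.1197 0.029 ]
potS [ 0.6045 -0.0875  0.024 ]
can [0.6018 0.2981 0.03  ]
eyeA [0.5304 0.1991 0.044 ]
bottle [ 0.5387 -0.001   0.056 ]
fun [0.4721 0.2819 0.056 ]
lensL foot [0.6195 0.1164 0.    ]
```

Emit:
move_arm(
  commands=[
    [[0.24, 0.06, -0.95], [0, 0, 0], 1],
    [[0.24, 0.05, -0.95], [0, 0, 0], 1],
    [[0, 0, -0.95], [0, 0, 0], 1],
    [[0, 0, -0.95], [0, 0, 0], 1],
    [[0, 0, 0], [0, 0, 0], 1],
  ],
)

```text
clock: 2.1
tcp_pos: [0.6127, 0.1221, 0.0925]
orientation: [-0.006, -0.0, 1.0, -0.0]
wrist_force: [-1.2, 0.5, 0.1]
finger_gap: 0.0855
```

```bash
python3 -c "
from h import *
wsnap('w2.png')"
```

```text
[0.6127 0.1221 0.0925] 2.1
```

View pics/b_w2.png

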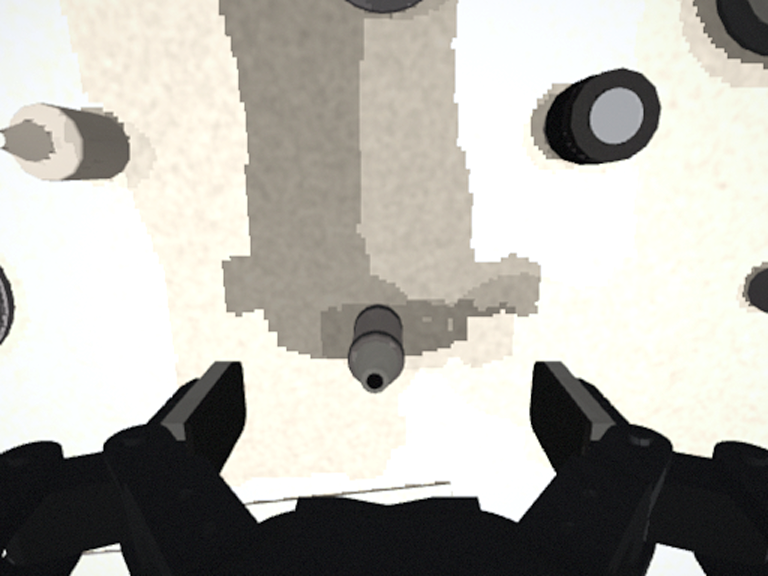

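Run:
```python
from h import *
r=load('w2.png')
for n,p,z in [('lensL',(374.5,380),.062),('eyeA',(616,116),.044)]:
    print(n,ray(r,(p[0]/1.5,p[1]/1.5),z).round(4))
s=env.get_state();print(s['clock'],s['tcp_pos'],s['orientation'],s['qvel'])
```

```text
lensL [0.6205 0.1166 0.062 ]
eyeA [0.5305 0.1996 0.044 ]
2.15 [0.61478992 0.12215269 0.09583355] [-3.55595678e-03 -2.95405102e-04  9.99993632e-01 -6.81207042e-05] [-0.00253359 -0.04672888  0.08502987  0.02523552 -0.00234386 -0.0023434 ]
```

Emit:
move_arm(
  commands=[
    [[0, 0, 0], [0, 0, 0], 1],
    [[0, 0, 0], [0, 0, 0], 1],
  ],
)

```text
clock: 2.35
tcp_pos: [0.6197, 0.1217, 0.1012]
orientation: [0.002, 0.0, 1.0, 0.0]
wrist_force: [-0.3, -0.7, 0.8]
finger_gap: 0.0854
```

Emit:
move_arm(
  commands=[
    [[0.02, -0.12, -0.3], [0, 0, 0], 1],
    [[0, 0, -0.5], [0, 0, 0], 1],
    [[0, 0, -0.4], [0, 0, 0], 1],
    [[0, 0, -0.15], [0, 0, 0], 1],
    [[0, 0, 0], [0, 0, 0], 1],
  ],
)

```text
clock: 2.85
tcp_pos: [0.6184, 0.1161, 0.0437]
orientation: [-0.001, 0.001, 1.0, -0.0]
wrist_force: [-0.3, 1.0, 0.8]
finger_gap: 0.0854
```

Emit:
move_arm(
  commands=[
    [[0, 0, 0], [0, 0, 0], 1],
    [[0, 0, 0], [0, 0, 0], 1],
  ],
)

```text
clock: 3.05
tcp_pos: [0.6198, 0.1164, 0.0454]
orientation: [0.001, 0.0, 1.0, 0.0]
wrist_force: [0.4, 0.1, 0.1]
finger_gap: 0.0854
```

Position settled; closing.

Emit:
move_arm(
  commands=[
    [[0, 0, 0], [0, 0, 0], -0.3],
    [[0, 0, 0], [0, 0, 0], -0.6],
    [[0, 0, 0], [0, 0, 0], -1],
    [[0, 0, 0], [0, 0, 0], -1],
    [[0, 0, 0], [0, 0, 0], -1],
  ],
  newtons=30,
)

```text
clock: 3.55
tcp_pos: [0.6189, 0.1164, 0.0445]
orientation: [0.0, 0.0, 1.0, 0.0]
wrist_force: [0.8, -0.5, 0.5]
finger_gap: 0.0196
```

Emit:
move_arm(
  commands=[
    [[0, 0, 0], [0, 0, 0], -1],
    [[0, 0, 0], [0, 0, 0], -1],
    [[0, 0, 0], [0, 0, 0], -1],
  ],
)

```text
clock: 3.85
tcp_pos: [0.6189, 0.1165, 0.0444]
orientation: [0.0, 0.0, 1.0, 0.0]
wrist_force: [-0.0, 0.4, 2.3]
finger_gap: 0.0196
```

```bash
python3 -c "
from h import *
wsnap('w3.png')
r=snap('scene','s3.png')
p=proj(r,[.62,.117,.05]);print(p)
x,y=map(int,p);a=r['frame'][y-40:y+40,x-50:x+50,::-1];cv2.imwrite('pics/s3c.png',cv2.convertScaleAbs(cv2.resize(a,(700,560),interpolation=cv2.INTER_CUBIC),alpha=1.8))"
```

```text
[0.6189 0.1165 0.0444] 3.85
[298.55151605 254.94475372]
```

View pics/b_w3.png

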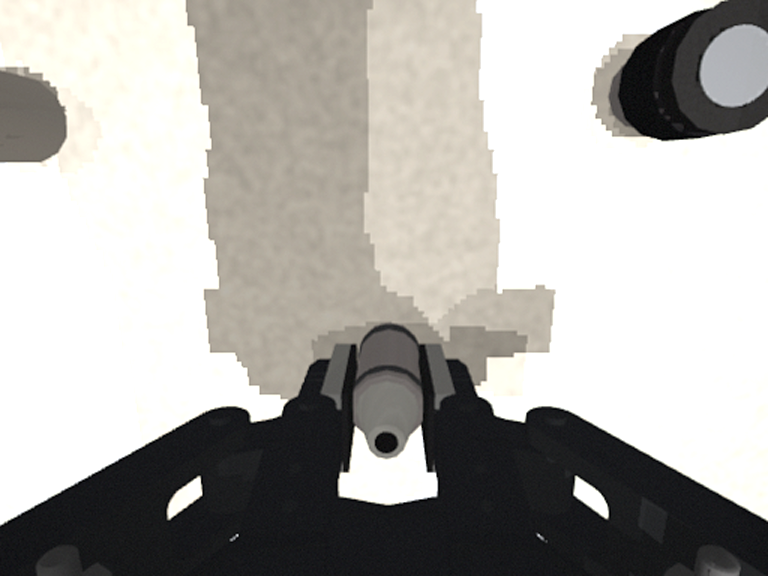

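View pics/s3c.png

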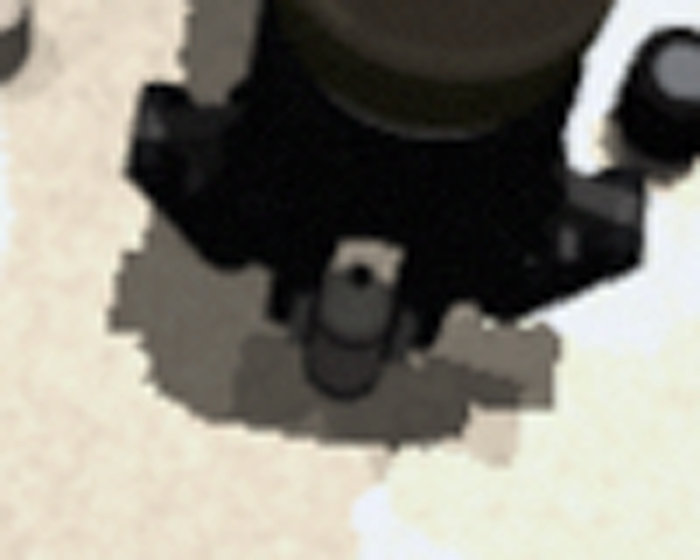

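Run:
```python
from h import *
r=load('w3.png')
print(ray(r,(386/1.5,440/1.5),.062)-[0.6189,0.1165,0])
```

```text
[ 0.00154972 -0.00134107  0.062     ]
```

Emit:
move_arm(
  commands=[
    [[0, 0, 0.15], [0, 0, 0], -1],
    [[0, 0, 0.4], [0, 0, 0], -1],
    [[0, 0, 0.7], [0, 0, 0], -1],
    [[0, 0, 0.7], [0, 0, 0], -1],
    [[0, 0, 0.5], [0, 0, 0], -1],
  ],
)

```text
clock: 4.45
tcp_pos: [0.6193, 0.1164, 0.1443]
orientation: [0.001, 0.0, 1.0, 0.0]
wrist_force: [0.3, -0.4, -1.2]
finger_gap: 0.0197
```

Emit:
move_arm(
  commands=[
    [[-0.27, -0.9, 0], [0, 0, 0], -1],
    [[-0.27, -0.95, 0], [0, 0, 0], -1],
    [[-0.27, -0.95, 0], [0, 0, 0], -1],
    [[-0.27, -0.95, 0], [0, 0, 0], -1],
    [[-0.27, -0.95, 0], [0, 0, 0], -1],
  ],
)

```text
clock: 4.95
tcp_pos: [0.5641, -0.0729, 0.1425]
orientation: [-0.0, 0.0, 1.0, 0.0]
wrist_force: [0.6, -0.7, -1.2]
finger_gap: 0.02
```

Emit:
move_arm(
  commands=[
    [[-0.27, -0.95, 0], [0, 0, 0], -1],
    [[-0.27, -0.95, 0], [0, 0, 0], -1],
    [[-0.27, -0.95, 0], [0, 0, 0], -1],
    [[-0.27, -0.95, 0], [0, 0, 0], -1],
    [[-0.27, -0.95, 0], [0, 0, 0], -1],
  ],
)

```text
clock: 5.45
tcp_pos: [0.5101, -0.263, 0.1425]
orientation: [-0.0, 0.0, 1.0, 0.0]
wrist_force: [0.9, -0.9, -1.0]
finger_gap: 0.0197
```

Emit:
move_arm(
  commands=[
    [[0, 0, 0], [0, 0, 0], -1],
    [[0, 0, 0], [0, 0, 0], -1],
    [[0, 0, 0], [0, 0, 0], -1],
  ],
)

```text
clock: 5.75
tcp_pos: [0.5107, -0.2608, 0.1422]
orientation: [-0.0, 0.0, 1.0, 0.0]
wrist_force: [0.5, 0.2, -0.5]
finger_gap: 0.0197
```

```bash
python3 -c "
from h import *
wsnap('w4.png')"
```

```text
[ 0.5107 -0.2608  0.1422] 5.75
```

View pics/b_w4.png

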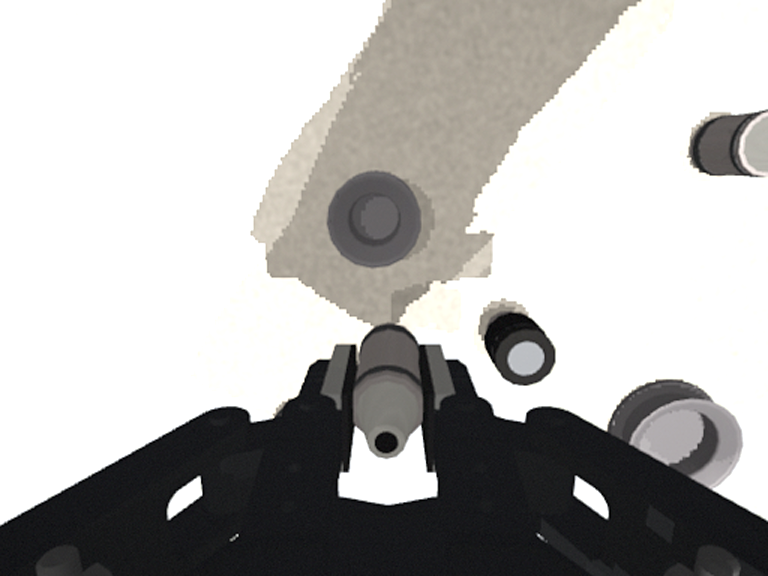

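Run:
```python
from h import *
r=load('w4.png')
print(ray(r,(374.5/1.5,219/1.5),.031), ray(r,(525/1.5,357/1.5),.044),ray(r,(386/1.5,440/1.5),.1422+.0176)-[.5107,-.2608,0])
```

```text
[ 0.47157077 -0.26793803  0.031     ] [ 0.5391281  -0.19242881  0.044     ] [ 0.00156962 -0.00125811  0.1598    ]
```

Emit:
move_arm(
  commands=[
    [[-0.5, -0.08, 0], [0, 0, 0], -1],
    [[-0.5, -0.07, -0.3], [0, 0, 0], -1],
    [[-0.02, 0, -0.6], [0, 0, 0], -1],
    [[0, 0, -0.5], [0, 0, 0], -1],
    [[0, 0, -0.2], [0, 0, 0], -1],
  ],
)

```text
clock: 6.3
tcp_pos: [0.4693, -0.2655, 0.0767]
orientation: [-0.001, -0.001, 1.0, 0.001]
wrist_force: [-0.2, -0.2, -0.7]
finger_gap: 0.0197
```

Emit:
move_arm(
  commands=[
    [[0, 0, 0], [0, 0, 0], -1],
    [[0, 0, 0], [0, 0, 0], -1],
    [[0, 0, 0], [0, 0, 0], -1],
  ],
)

```text
clock: 6.6
tcp_pos: [0.471, -0.2678, 0.0794]
orientation: [0.001, 0.0, 1.0, -0.001]
wrist_force: [-0.1, -0.2, -0.9]
finger_gap: 0.0199
```

```bash
python3 -c "
from h import *
wsnap('w5.png')"
```

```text
[ 0.471  -0.2678  0.0794] 6.6
```

View pics/b_w5.png

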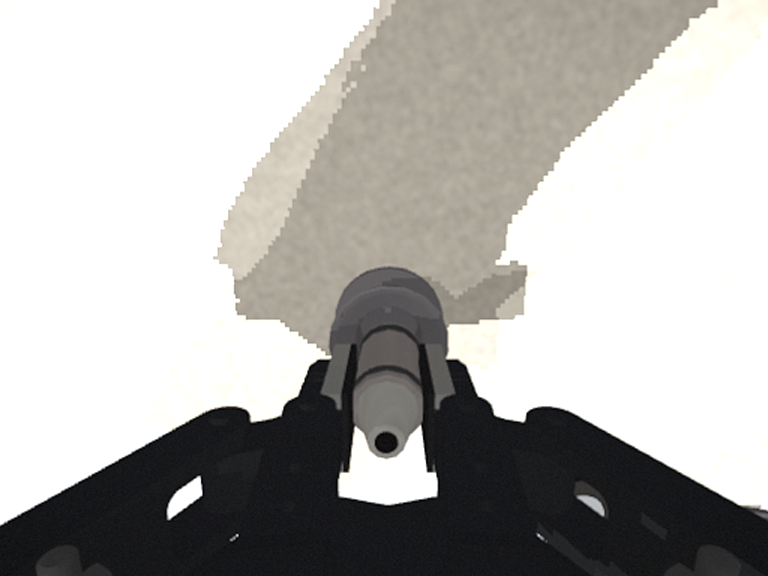

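Emit:
move_arm(
  commands=[
    [[-0.02, 0.01, -0.15], [0, 0, 0], -1],
    [[0, 0, -0.15], [0, 0, 0], -1],
    [[0, 0, -0.1], [0, 0, 0], -1],
    [[0, 0, 0], [0, 0, 0], -1],
    [[0, 0, 0], [0, 0, 0], -1],
  ],
)

```text
clock: 7.15
tcp_pos: [0.4691, -0.2671, 0.0621]
orientation: [-0.0, 0.0, 1.0, 0.0]
wrist_force: [-0.8, -0.3, -0.6]
finger_gap: 0.0195
```

Emit:
move_arm(
  commands=[
    [[0, 0, -0.1], [0, 0, 0], -1],
    [[0, 0, -0.1], [0, 0, 0], -1],
    [[0, 0, -0.06], [0, 0, 0], -1],
    [[0, 0, 0], [0, 0, 0], -1],
    [[0, 0, 0], [0, 0, 0], -1],
  ],
)

```text
clock: 7.65
tcp_pos: [0.4692, -0.2671, 0.0518]
orientation: [-0.0, 0.0, 1.0, 0.0]
wrist_force: [0.7, -0.6, -1.2]
finger_gap: 0.0192
```

Emit:
move_arm(
  commands=[
    [[0, 0, 0], [0, 0, 0], -0.2],
    [[0, 0, 0], [0, 0, 0], 0.1],
    [[0, 0, 0], [0, 0, 0], 0.1],
    [[0, 0, 0], [0, 0, 0], 0.1],
  ],
)

```text
clock: 8.05
tcp_pos: [0.4694, -0.2672, 0.0521]
orientation: [0.0, 0.0, 1.0, -0.0]
wrist_force: [-1.0, -0.0, 0.4]
finger_gap: 0.0469
```

Emit:
move_arm(
  commands=[
    [[0, 0, 0.4], [0, 0, 0], 0.1],
    [[0, 0, 0.8], [0, 0, 0], 0.1],
    [[0.4, 0, 0.8], [0, 0, 0], 0.1],
    [[0.8, 0, 0.4], [0, 0, 0], 0.5],
    [[0.4, -0.2, 0], [0, 0, 0], 1],
  ],
)

```text
clock: 8.55
tcp_pos: [0.5367, -0.2759, 0.1517]
orientation: [0.003, -0.0, 1.0, -0.002]
wrist_force: [-0.0, -0.4, -0.7]
finger_gap: 0.0739
```

Emit:
move_arm(
  commands=[
    [[0, 0, 0], [0, 0, 0], 1],
    [[0, 0, 0], [0, 0, 0], 1],
    [[0, 0, 0], [0, 0, 0], 1],
  ],
)

```text
clock: 8.85
tcp_pos: [0.5319, -0.2745, 0.1471]
orientation: [-0.001, 0.0, 1.0, 0.001]
wrist_force: [0.6, -0.5, -0.3]
finger_gap: 0.0852
```

```bash
python3 -c "
from h import *
wsnap('w6.png')"
```

```text
[ 0.5319 -0.2745  0.1471] 8.85
```

View pics/b_w6.png

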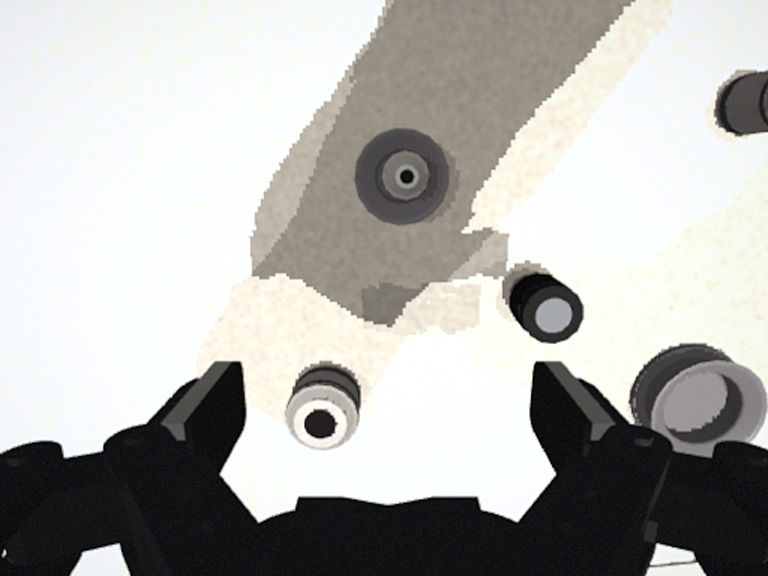

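Run:
```python
from h import *
r=load('w6.png')
print(ray(r,(406/1.5,176/1.5),.067),ray(r,(402/1.5,176/1.5),.031),ray(r,(320/1.5,422.5/1.5),.034), ray(r,(711/1.5,409/1.5),.024))
```

```text
[ 0.47116376 -0.26754787  0.067     ] [ 0.47213107 -0.26808797  0.031     ] [ 0.60568508 -0.31288169  0.034     ] [ 0.60317367 -0.08869792  0.024     ]
```

Emit:
move_arm(
  commands=[
    [[0.93, -0.47, -0.2], [0, 0, 0], 1],
    [[0.93, -0.47, -0.5], [0, 0, 0], 1],
    [[0, 0, -0.7], [0, 0, 0], 1],
    [[0, 0, -0.5], [0, 0, 0], 1],
    [[0, 0, 0], [0, 0, 0], 1],
  ],
)

```text
clock: 9.4
tcp_pos: [0.6046, -0.3111, 0.0675]
orientation: [-0.003, 0.001, 1.0, 0.002]
wrist_force: [-1.1, 0.2, -0.6]
finger_gap: 0.0855
```

Emit:
move_arm(
  commands=[
    [[0, 0, 0], [0, 0, 0], 1],
    [[0, 0, 0], [0, 0, 0], 1],
    [[0, 0, 0], [0, 0, 0], 1],
  ],
)

```text
clock: 9.7
tcp_pos: [0.6084, -0.3133, 0.074]
orientation: [0.001, 0.0, 1.0, -0.001]
wrist_force: [0.0, 0.2, 0.1]
finger_gap: 0.0858
```

```bash
python3 -c "
from h import *
wsnap('w7.png')"
```

```text
[ 0.6084 -0.3133  0.074 ] 9.7
```

View pics/b_w7.png

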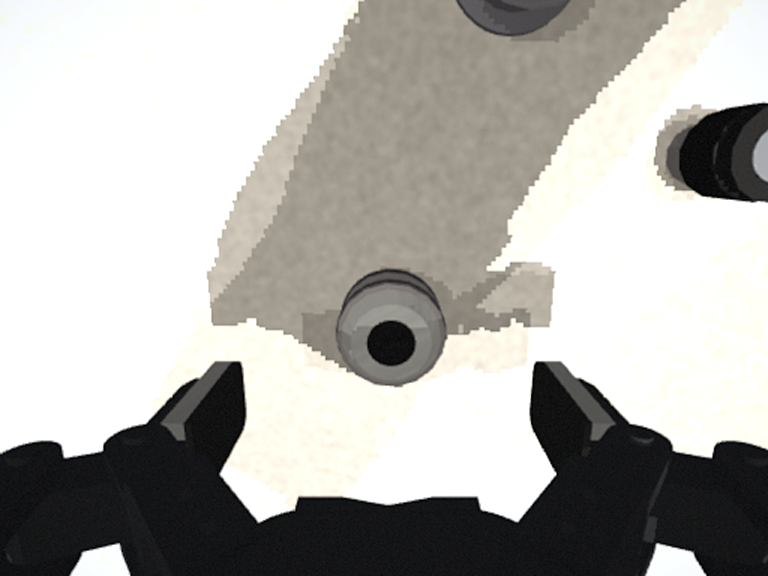

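Run:
```python
from h import *
r=load('w7.png')
print(ray(r,(391/1.5,342/1.5),.034))
print(env.get_state()['tcp_pos'])
```

```text
[ 0.60603716 -0.31300064  0.034     ]
[ 0.60831224 -0.31326234  0.07381623]
```

Emit:
move_arm(
  commands=[
    [[-0.02, 0.02, -0.3], [0, 0, 0], 1],
    [[0, 0, -0.4], [0, 0, 0], 1],
    [[0, 0, -0.3], [0, 0, 0], 1],
    [[0, 0, -0.15], [0, 0, 0], 1],
    [[0, 0, 0], [0, 0, 0], 1],
  ],
)

```text
clock: 10.25
tcp_pos: [0.606, -0.3114, 0.0243]
orientation: [-0.001, 0.0, 1.0, 0.001]
wrist_force: [0.5, 0.5, -0.9]
finger_gap: 0.0857
```

Emit:
move_arm(
  commands=[
    [[0, 0, 0], [0, 0, 0], 1],
    [[0, 0, 0], [0, 0, 0], 1],
  ],
)

```text
clock: 10.45
tcp_pos: [0.6074, -0.3123, 0.0266]
orientation: [0.001, 0.0, 1.0, -0.0]
wrist_force: [0.1, -0.1, -1.0]
finger_gap: 0.0853
```

Emit:
move_arm(
  commands=[
    [[0, 0, 0], [0, 0, 0], 0.2],
    [[0, 0, 0], [0, 0, 0], 0],
    [[0, 0, 0], [0, 0, 0], -0.5],
    [[0, 0, 0], [0, 0, 0], -1],
    [[0, 0, 0], [0, 0, 0], -1],
  ],
)

```text
clock: 10.95
tcp_pos: [0.6071, -0.3122, 0.0264]
orientation: [0.0, 0.0, 1.0, -0.0]
wrist_force: [0.5, 0.0, 2.5]
finger_gap: 0.0397
```

Emit:
move_arm(
  commands=[
    [[0, 0, 0], [0, 0, 0], -1],
    [[0, 0, 0], [0, 0, 0], -1],
    [[0, 0, 0.1], [0, 0, 0], -1],
    [[0, 0, 0.4], [0, 0, 0], -1],
    [[0, 0, 0.4], [0, 0, 0], -1],
  ],
  newtons=35,
)

```text
clock: 11.45
tcp_pos: [0.6058, -0.3112, 0.0609]
orientation: [-0.001, 0.0, 1.0, 0.001]
wrist_force: [0.1, -0.7, -2.2]
finger_gap: 0.04
```

```bash
python3 -c "
from h import *
wsnap('w8.png')"
```

```text
[ 0.6058 -0.3112  0.0609] 11.45
```

View pics/b_w8.png

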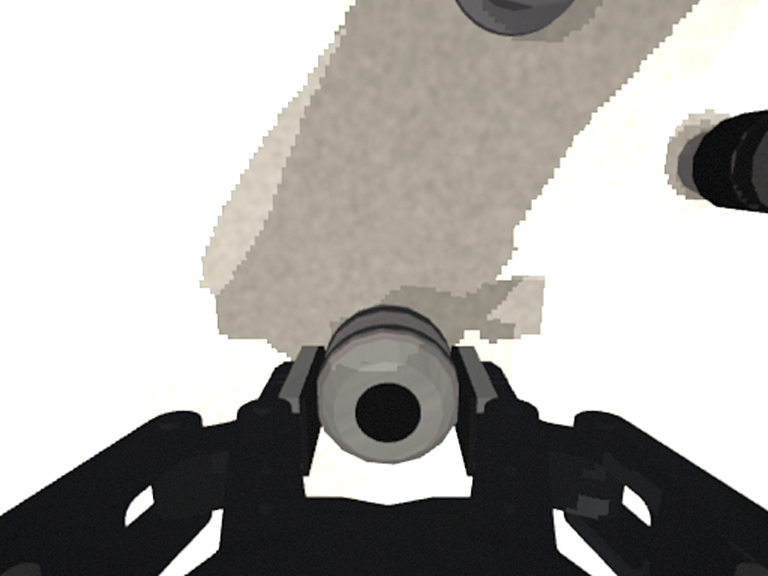

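Emit:
move_arm(
  commands=[
    [[0, 0.2, 0.7], [0, 0, 0], -1],
    [[0.2, 0.9, 0.5], [0, 0, 0], -1],
    [[0.2, 0.95, 0.2], [0, 0, 0], -1],
    [[0.2, 0.95, 0], [0, 0, 0], -1],
    [[0.2, 0.95, 0], [0, 0, 0], -1],
  ],
)

```text
clock: 12.0
tcp_pos: [0.6389, -0.1526, 0.1177]
orientation: [0.0, 0.001, 1.0, 0.0]
wrist_force: [0.7, -0.6, -0.7]
finger_gap: 0.0393
```

Emit:
move_arm(
  commands=[
    [[0.2, 0.9, 0], [0, 0, 0], -1],
    [[0, 0.7, 0], [0, 0, 0], -1],
    [[0, 0, 0], [0, 0, 0], -1],
    [[0, 0, 0], [0, 0, 0], -1],
    [[0, 0, 0], [0, 0, 0], -1],
  ],
)

```text
clock: 12.5
tcp_pos: [0.6467, -0.0907, 0.1175]
orientation: [-0.0, 0.001, 1.0, -0.0]
wrist_force: [-0.1, -0.8, -1.2]
finger_gap: 0.0401
```

```bash
python3 -c "
from h import *
wsnap('w9.png')"
```

```text
[ 0.6467 -0.0907  0.1175] 12.5
```

View pics/b_w9.png

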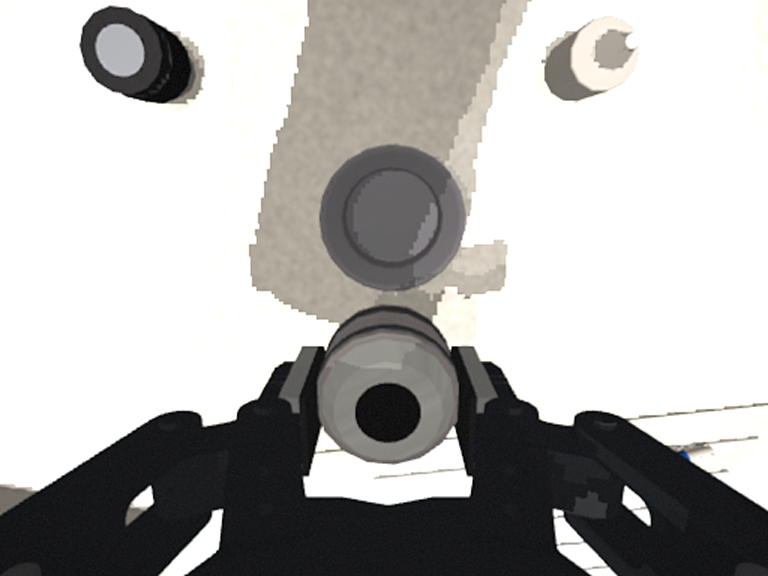

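Run:
```python
from h import *
r=load('w9.png');s=env.get_state();print(s['tcp_pos'])
a=ray(r,(393/1.5,218/1.5),.024);b=ray(r,(388/1.5,412/1.5),.1175+.0076);print(a,b,a-b)
```

```text
[ 0.64671284 -0.09102768  0.11754841]
[ 0.60498616 -0.08904302  0.024     ] [ 0.64593871 -0.09146859  0.1251    ] [-0.04095255  0.00242557 -0.1011    ]
```

Emit:
move_arm(
  commands=[
    [[-0.5, 0.03, 0], [0, 0, 0], -1],
    [[-0.52, 0.03, -0.3], [0, 0, 0], -1],
    [[0, 0, -0.6], [0, 0, 0], -1],
    [[0, 0, -0.4], [0, 0, 0], -1],
    [[0, 0, -0.15], [0, 0, 0], -1],
  ],
)

```text
clock: 13.05
tcp_pos: [0.6046, -0.0886, 0.0581]
orientation: [-0.001, 0.001, 1.0, 0.0]
wrist_force: [-0.9, -0.5, -1.9]
finger_gap: 0.04
```

Emit:
move_arm(
  commands=[
    [[0, 0, 0], [0, 0, 0], -1],
    [[0, 0, 0], [0, 0, 0], -1],
    [[0, 0, 0], [0, 0, 0], -1],
    [[0, 0, 0], [0, 0, 0], -1],
  ],
)

```text
clock: 13.45
tcp_pos: [0.6068, -0.0878, 0.0609]
orientation: [0.001, 0.0, 1.0, -0.0]
wrist_force: [0.8, -0.0, -0.5]
finger_gap: 0.0396
```

```bash
python3 -c "
from h import *
wsnap('w10.png')"
```

```text
[ 0.6068 -0.0878  0.0609] 13.45
```

View pics/b_w10.png

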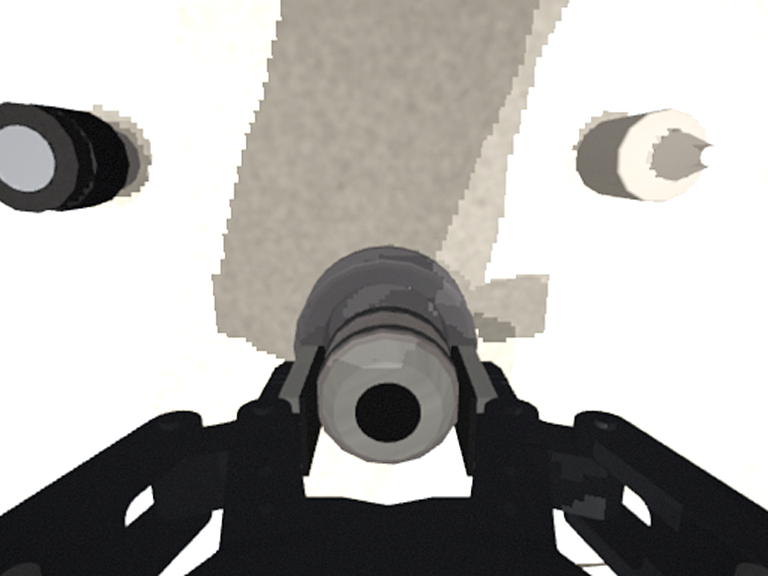

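Emit:
move_arm(
  commands=[
    [[-0.02, 0, -0.2], [0, 0, 0], -1],
    [[0, 0, -0.15], [0, 0, 0], -1],
    [[0, 0, -0.1], [0, 0, 0], -1],
    [[0, 0, 0], [0, 0, 0], -1],
    [[0, 0, 0], [0, 0, 0], -1],
  ],
)

```text
clock: 14.0
tcp_pos: [0.6052, -0.0876, 0.0416]
orientation: [-0.0, 0.0, 1.0, 0.0]
wrist_force: [0.6, 0.1, -2.3]
finger_gap: 0.0397
```

Emit:
move_arm(
  commands=[
    [[0, 0, -0.06], [0, 0, 0], -1],
    [[0, 0, 0], [0, 0, 0], -1],
    [[0, 0, 0], [0, 0, 0], -1],
  ],
)

```text
clock: 14.3
tcp_pos: [0.6054, -0.0876, 0.04]
orientation: [0.0, 0.0, 1.0, 0.0]
wrist_force: [-0.3, 0.0, 2.2]
finger_gap: 0.0398
```

Emit:
move_arm(
  commands=[
    [[0, 0, -0.06], [0, 0, 0], -1],
    [[0, 0, 0], [0, 0, 0], -1],
    [[0, 0, 0], [0, 0, 0], -1],
  ],
)

```text
clock: 14.6
tcp_pos: [0.6061, -0.088, 0.0392]
orientation: [0.001, 0.0, 1.0, -0.0]
wrist_force: [-2.8, -0.2, 12.0]
finger_gap: 0.0397
```

Emit:
move_arm(
  commands=[
    [[0, 0, 0.05], [0, 0, 0], -1],
    [[0, 0, 0], [0, 0, 0], 0.2],
    [[0, 0, 0], [0, 0, 0], 0.4],
    [[0, 0, 0], [0, 0, 0], 0.4],
    [[0, 0, 0], [0, 0, 0], 0.4],
  ],
)

```text
clock: 15.1
tcp_pos: [0.6048, -0.0873, 0.0385]
orientation: [-0.001, 0.0, 1.0, 0.0]
wrist_force: [-1.0, -0.4, 0.0]
finger_gap: 0.0598
```

Emit:
move_arm(
  commands=[
    [[0, 0, 0.4], [0, 0, 0], 0.4],
    [[0, 0, 0.8], [0, 0, 0], 0.4],
    [[0.4, 0, 0.8], [0, 0, 0], 0.4],
    [[0.6, 0, 0.2], [0, 0, 0], 0.5],
    [[0, 0, 0], [0, 0, 0], 1],
  ],
)

```text
clock: 15.6
tcp_pos: [0.649, -0.088, 0.1293]
orientation: [0.003, 0.0, 1.0, -0.001]
wrist_force: [-0.4, -0.3, 0.6]
finger_gap: 0.0769
```

Emit:
move_arm(
  commands=[
    [[0, 0, 0], [0, 0, 0], 1],
    [[0, 0, 0], [0, 0, 0], 1],
    [[0, 0, 0], [0, 0, 0], 1],
  ],
)

```text
clock: 15.9
tcp_pos: [0.6439, -0.0873, 0.1259]
orientation: [-0.001, 0.0, 1.0, 0.0]
wrist_force: [-0.2, -0.2, 1.2]
finger_gap: 0.0853
```

```bash
python3 -c "
from h import *
wsnap('w11.png')
r=snap('scene','s11.png')
a=r['frame'][200:280,150:270,::-1];cv2.imwrite('pics/s11c.png',cv2.convertScaleAbs(cv2.resize(a,(780,520),interpolation=cv2.INTER_CUBIC),alpha=1.6))"
```

```text
[ 0.6439 -0.0873  0.1259] 15.9
```

View pics/b_w11.png

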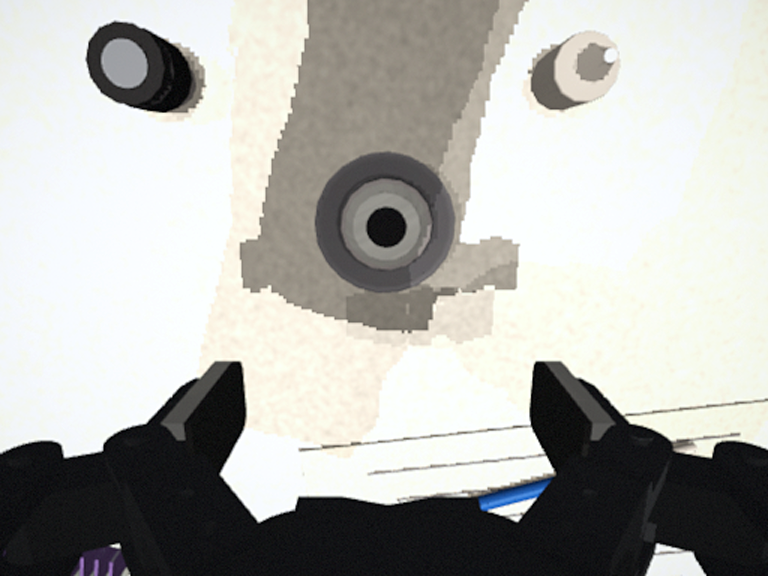

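View pics/s11c.png

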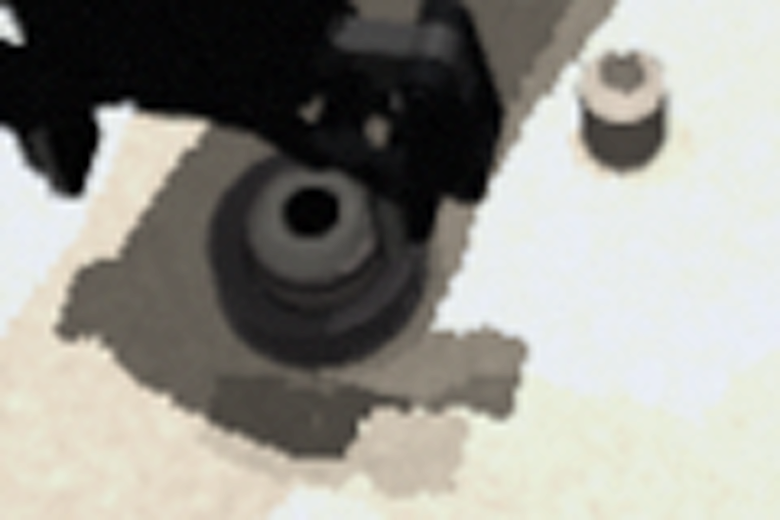

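Run:
```python
from h import *
r=load('w11.png')
c=ray(r,(385/1.5,222/1.5),.024);print(c)
n=ray(r,(386/1.5,227/1.5),.039);print(n)
for z in(.039,.043,.047): print(z,proj(r,[n[0],n[1],z])*1.5, proj(r,[c[0],c[1],z])*1.5, [ (proj(r,[n[0],n[1]+k,z])*1.5)[0] for k in (-.015,.015,-.021,.021)])
s=dict(np.load('pics/s11.png.npz'))
# scene
for z in(.024,.039,.043,.047): print(z,(proj(s,[c[0],c[1],z])-[150,200])*6.5)
```

```text
[ 0.60479702 -0.08925025  0.024     ]
[ 0.60520628 -0.08874886  0.039     ]
0.039 [386. 227.] [384.8671427  226.07666193] [np.float64(352.15532665582833), np.float64(419.84209081809075), np.float64(338.61673414463877), np.float64(433.3782041042357)]
0.043 [385.98259814 228.20020271] [384.82857056 227.26022933] [np.float64(351.5060146431879), np.float64(420.45650177449306), np.float64(337.71463081480107), np.float64(434.24531293861463)]
0.047 [385.96453412 229.44607397] [384.78852996 228.48885571] [np.float64(350.83199487576724), np.float64(421.09429057160423), np.float64(336.778199918932), np.float64(435.14541404123304)]
0.024 [307.70320831 225.81587706]
0.039 [302.08279761 203.67405242]
0.043 [300.55323002 197.64826192]
0.047 [299.0103738  191.57012034]
```

Emit:
move_arm(
  commands=[
    [[-0.8, 0.02, 0], [0, 0, 0], 1],
    [[-0.95, 0.02, 0], [0, 0, 0], 1],
    [[-0.95, 0.02, 0], [0, 0, 0], 1],
    [[-0.95, 0.02, 0], [0, 0, 0], 1],
    [[-0.7, 0, 0], [0, 0, 0], 1],
  ],
)

```text
clock: 16.5
tcp_pos: [0.4682, -0.0838, 0.1267]
orientation: [-0.001, 0.0, 1.0, 0.0]
wrist_force: [0.3, -0.2, 0.7]
finger_gap: 0.0853
```

Emit:
move_arm(
  commands=[
    [[0, 0, 0], [0, 0, 0], 1],
    [[0, 0, 0], [0, 0, 0], 1],
    [[0, 0, 0], [0, 0, 0], 1],
  ],
)

```text
clock: 16.8
tcp_pos: [0.4724, -0.0847, 0.1275]
orientation: [0.001, 0.0, 1.0, -0.0]
wrist_force: [-0.1, -0.1, 0.3]
finger_gap: 0.0856
```

```bash
python3 -c "
from h import *
wsnap('w12.png')"
```

```text
[ 0.4724 -0.0847  0.1275] 16.8
```

View pics/b_w12.png

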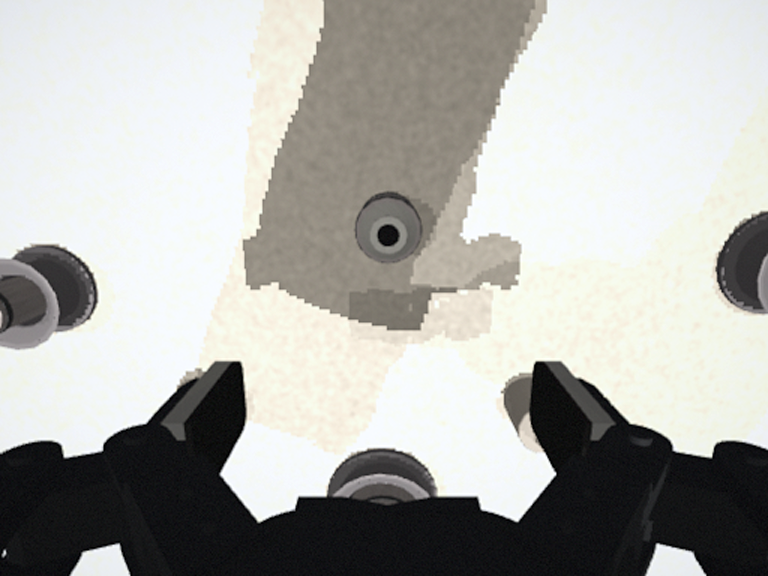

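Run:
```python
from h import *
r=load('w12.png')
print(ray(r,(388/1.5,235/1.5),.05), env.get_state()['tcp_pos'])
```

```text
[ 0.43625862 -0.08542424  0.05      ] [ 0.47246756 -0.0847061   0.12737072]
```

Emit:
move_arm(
  commands=[
    [[-0.5, 0, 0], [0, 0, 0], 1],
    [[-0.41, 0, -0.2], [0, 0, 0], 1],
    [[0, 0, -0.5], [0, 0, 0], 1],
    [[0, 0, -0.4], [0, 0, 0], 1],
    [[0, 0, 0], [0, 0, 0], 1],
  ],
)

```text
clock: 17.35
tcp_pos: [0.4342, -0.084, 0.0814]
orientation: [-0.002, 0.0, 1.0, 0.001]
wrist_force: [-0.4, -0.1, 0.6]
finger_gap: 0.0851
```

Emit:
move_arm(
  commands=[
    [[0, 0, 0], [0, 0, 0], 1],
    [[0, 0, 0], [0, 0, 0], 1],
    [[0, 0, 0], [0, 0, 0], 1],
  ],
)

```text
clock: 17.65
tcp_pos: [0.4358, -0.0847, 0.0839]
orientation: [0.001, 0.0, 1.0, -0.0]
wrist_force: [-0.1, 0.6, -0.9]
finger_gap: 0.0854
```

```bash
python3 -c "
from h import *
wsnap('w13.png')"
```

```text
[ 0.4358 -0.0847  0.0839] 17.65
```

View pics/b_w13.png

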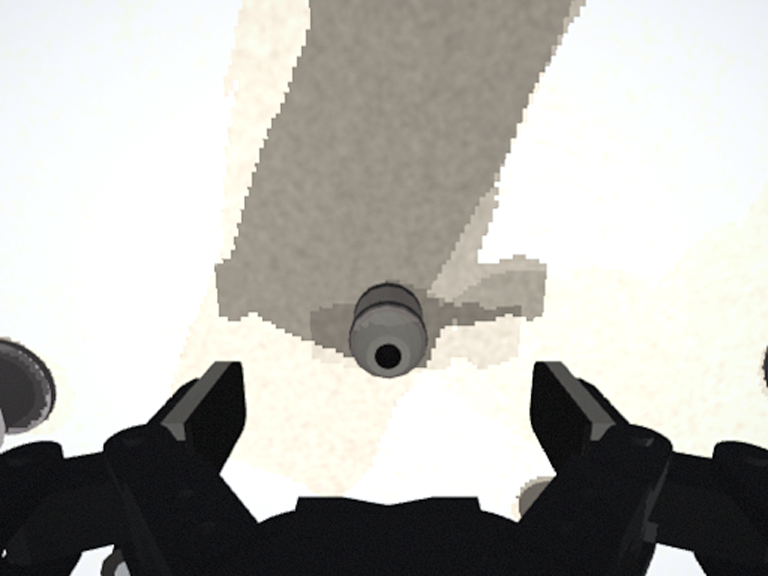

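Centred (nose at 388,356). Descend 45 mm.

Emit:
move_arm(
  commands=[
    [[0, 0, -0.3], [0, 0, 0], 1],
    [[0, 0, -0.4], [0, 0, 0], 1],
    [[0, 0, -0.3], [0, 0, 0], 1],
    [[0, 0, -0.12], [0, 0, 0], 1],
    [[0, 0, 0], [0, 0, 0], 1],
  ],
)

```text
clock: 18.2
tcp_pos: [0.4346, -0.0843, 0.0381]
orientation: [-0.0, 0.0, 1.0, 0.0]
wrist_force: [0.8, -1.0, -0.1]
finger_gap: 0.0855
```

Emit:
move_arm(
  commands=[
    [[0, 0, 0], [0, 0, 0], 1],
    [[0, 0, 0], [0, 0, 0], 0.5],
    [[0, 0, 0], [0, 0, 0], 0],
    [[0, 0, 0], [0, 0, 0], -0.4],
    [[0, 0, 0], [0, 0, 0], -1],
  ],
)

```text
clock: 18.7
tcp_pos: [0.435, -0.0845, 0.0386]
orientation: [0.0, 0.0, 1.0, -0.0]
wrist_force: [-1.2, -3.0, 10.4]
finger_gap: 0.0285
```

Emit:
move_arm(
  commands=[
    [[0, 0, 0], [0, 0, 0], -1],
    [[0, 0, 0], [0, 0, 0], -1],
    [[0, 0, 0], [0, 0, 0], -1],
    [[0, 0, 0], [0, 0, 0], -1],
  ],
)

```text
clock: 19.1
tcp_pos: [0.435, -0.0845, 0.0387]
orientation: [0.0, 0.0, 1.0, -0.0]
wrist_force: [-1.3, 0.3, 5.1]
finger_gap: 0.0277
```

Emit:
move_arm(
  commands=[
    [[0, 0, 0.1], [0, 0, 0], -1],
    [[0, 0, 0.4], [0, 0, 0], -1],
    [[0, 0, 0.8], [0, 0, 0], -1],
    [[0.2, 0.3, 0.7], [0, 0, 0], -1],
    [[0.3, 0.85, 0.2], [0, 0, 0], -1],
  ],
)

```text
clock: 19.6
tcp_pos: [0.4569, -0.04, 0.1293]
orientation: [0.002, 0.002, 1.0, -0.001]
wrist_force: [1.8, 0.1, -1.5]
finger_gap: 0.0277
```

Emit:
move_arm(
  commands=[
    [[0.3, 0.9, 0], [0, 0, 0], -1],
    [[0.3, 0.9, 0], [0, 0, 0], -1],
    [[0.3, 0.9, 0], [0, 0, 0], -1],
    [[0.2, 0.8, 0], [0, 0, 0], -1],
    [[0, 0.4, 0], [0, 0, 0], -1],
  ],
)

```text
clock: 20.1
tcp_pos: [0.4995, 0.1201, 0.1261]
orientation: [0.0, -0.001, 1.0, 0.0]
wrist_force: [0.9, -0.6, -0.8]
finger_gap: 0.0277
```

Emit:
move_arm(
  commands=[
    [[0, 0, 0], [0, 0, 0], -1],
    [[0, 0, 0], [0, 0, 0], -1],
    [[0, 0, 0], [0, 0, 0], -1],
  ],
)

```text
clock: 20.4
tcp_pos: [0.4986, 0.1169, 0.1261]
orientation: [-0.0, 0.001, 1.0, -0.0]
wrist_force: [0.1, 0.3, -1.8]
finger_gap: 0.0275
```

```bash
python3 -c "
from h import *
wsnap('w14.png')"
```

```text
[0.4986 0.1169 0.1261] 20.4
```

View pics/b_w14.png

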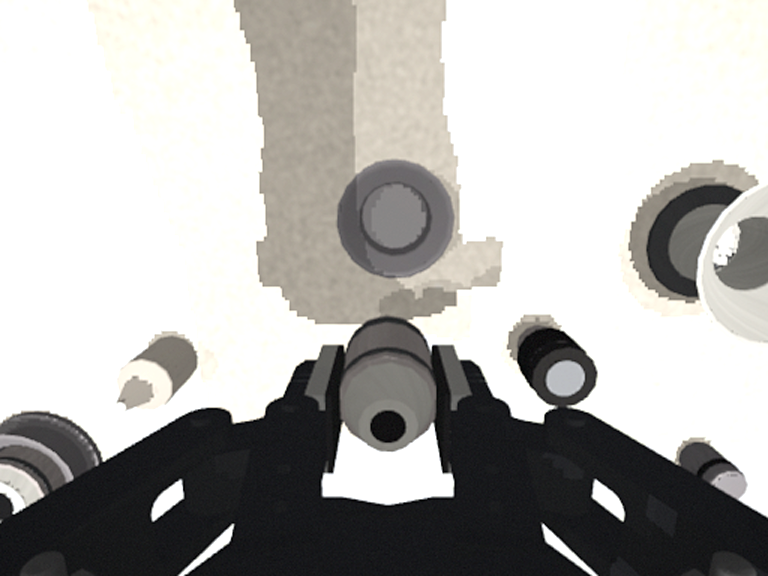

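Run:
```python
from h import *
r=load('w14.png');s=env.get_state();print(s['tcp_pos'])
a=ray(r,(396/1.5,218.5/1.5),.029);b=ray(r,(388/1.5,426/1.5),.1374);print(a,b,a-b)
```

```text
[0.49866479 0.11672011 0.12624347]
[0.45752192 0.11994219 0.029     ] [0.49991749 0.11609141 0.1374    ] [-0.04239557  0.00385078 -0.1084    ]
```

Emit:
move_arm(
  commands=[
    [[-0.5, 0.05, 0], [0, 0, 0], -1],
    [[-0.55, 0.05, -0.2], [0, 0, 0], -1],
    [[0, 0, -0.6], [0, 0, 0], -1],
    [[0, 0, -0.4], [0, 0, 0], -1],
    [[0, 0, -0.15], [0, 0, 0], -1],
  ],
)

```text
clock: 20.95
tcp_pos: [0.4556, 0.1206, 0.0711]
orientation: [-0.001, 0.001, 1.0, -0.0]
wrist_force: [-0.3, -0.1, -0.5]
finger_gap: 0.0272
```

Emit:
move_arm(
  commands=[
    [[0, 0, 0], [0, 0, 0], -1],
    [[0, 0, 0], [0, 0, 0], -1],
    [[0, 0, 0], [0, 0, 0], -1],
    [[0, 0, 0], [0, 0, 0], -1],
  ],
)

```text
clock: 21.35
tcp_pos: [0.4576, 0.1216, 0.073]
orientation: [0.001, 0.0, 1.0, 0.0]
wrist_force: [0.1, 0.3, -0.6]
finger_gap: 0.0277
```

```bash
python3 -c "
from h import *
wsnap('w15.png')"
```

```text
[0.4576 0.1216 0.073 ] 21.35
```

View pics/b_w15.png

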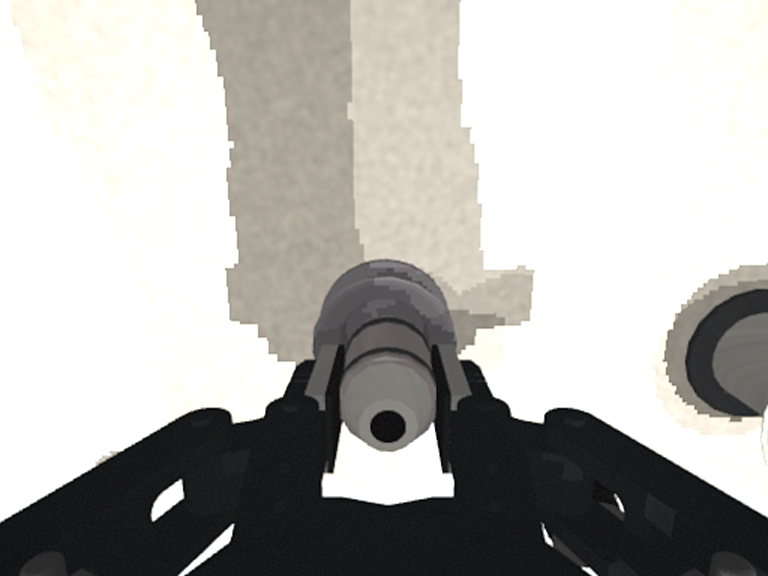

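Emit:
move_arm(
  commands=[
    [[-0.02, -0.03, -0.2], [0, 0, 0], -1],
    [[0, 0, -0.2], [0, 0, 0], -1],
    [[0, 0, -0.1], [0, 0, 0], -1],
    [[0, 0, 0], [0, 0, 0], -1],
    [[0, 0, 0], [0, 0, 0], -1],
  ],
)

```text
clock: 21.9
tcp_pos: [0.4557, 0.1204, 0.052]
orientation: [-0.0, 0.0, 1.0, 0.0]
wrist_force: [0.7, 0.6, -0.7]
finger_gap: 0.0278
```

Emit:
move_arm(
  commands=[
    [[0, 0, -0.06], [0, 0, 0], -1],
    [[0, 0, 0], [0, 0, 0], -1],
    [[0, 0, 0], [0, 0, 0], -1],
  ],
)

```text
clock: 22.2
tcp_pos: [0.4561, 0.1204, 0.05]
orientation: [0.0, 0.0, 1.0, 0.0]
wrist_force: [-0.4, -0.5, -1.1]
finger_gap: 0.0276
```

Emit:
move_arm(
  commands=[
    [[0, 0, -0.05], [0, 0, 0], -1],
    [[0, 0, 0], [0, 0, 0], -1],
    [[0, 0, 0], [0, 0, 0], -1],
  ],
)

```text
clock: 22.5
tcp_pos: [0.456, 0.1204, 0.0479]
orientation: [-0.0, 0.0, 1.0, 0.0]
wrist_force: [0.3, -0.9, 0.3]
finger_gap: 0.028
```

Emit:
move_arm(
  commands=[
    [[0, 0, 0], [0, 0, 0], -0.1],
    [[0, 0, 0], [0, 0, 0], 0.2],
    [[0, 0, 0], [0, 0, 0], 0.2],
    [[0, 0, 0], [0, 0, 0], 0.2],
  ],
)

```text
clock: 22.9
tcp_pos: [0.4562, 0.1204, 0.048]
orientation: [0.0, 0.0, 1.0, 0.0]
wrist_force: [0.1, -0.3, 0.8]
finger_gap: 0.0516
```

Emit:
move_arm(
  commands=[
    [[0, 0, 0.4], [0, 0, 0], 0.2],
    [[0, 0, 0.8], [0, 0, 0], 0.2],
    [[0.4, 0, 0.8], [0, 0, 0], 0.2],
    [[0.6, 0, 0.2], [0, 0, 0], 0.5],
    [[0, 0, 0], [0, 0, 0], 1],
  ],
)

```text
clock: 23.4
tcp_pos: [0.5006, 0.1205, 0.1384]
orientation: [0.004, 0.001, 1.0, 0.0]
wrist_force: [-0.1, 0.5, -0.0]
finger_gap: 0.0765
```

Emit:
move_arm(
  commands=[
    [[0, 0, 0], [0, 0, 0], 1],
    [[0, 0, 0], [0, 0, 0], 1],
    [[0, 0, 0], [0, 0, 0], 1],
  ],
)

```text
clock: 23.7
tcp_pos: [0.4946, 0.1204, 0.135]
orientation: [-0.001, 0.0, 1.0, -0.0]
wrist_force: [-0.2, 0.0, 0.7]
finger_gap: 0.0855
```

```bash
python3 -c "
from h import *
wsnap('w16.png')
r=snap('scene','s16.png')
a=r['frame'][145:275,80:330,::-1];cv2.imwrite('pics/s16c.png',cv2.convertScaleAbs(cv2.resize(a,(800,416),interpolation=cv2.INTER_CUBIC),alpha=1.6))"
```

```text
[0.4946 0.1204 0.135 ] 23.7
```

View pics/b_w16.png

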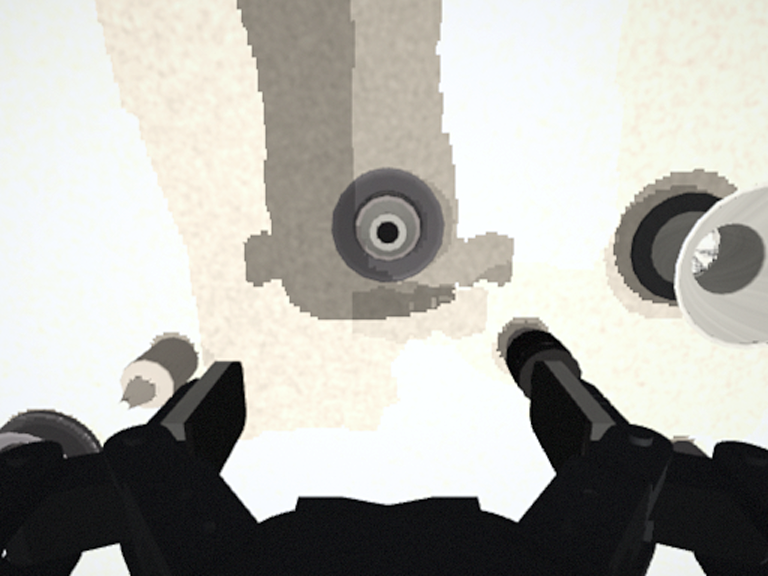

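View pics/s16c.png

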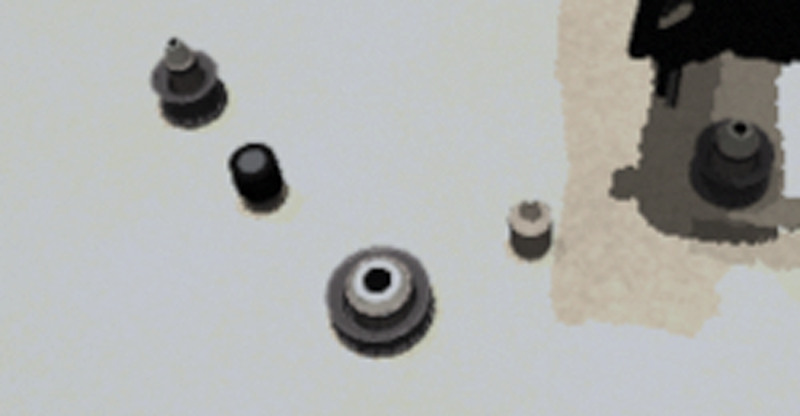

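```bash
cat > ov.py <<'E'
from h import *
from scipy.optimize import least_squares
import sys
def ov(srcnpz,out,x0,y0,w,h,pots,k):
    r=dict(np.load(srcnpz));a=r['frame'][y0:y0+h,x0:x0+w,::-1]
    a=cv2.convertScaleAbs(cv2.resize(a,None,fx=k,fy=k,interpolation=cv2.INTER_CUBIC),alpha=1.6)
    t=np.linspace(0,2*np.pi,73)
    def circ(c,R,z): return np.array([(proj(r,[c[0]+R*np.cos(u),c[1]+R*np.sin(u),z])-[x0,y0]+.5)*k for u in t])
    b=a.copy()
    for c,R,z,items,(l,rr,tp) in pots:
        f=lambda p:(lambda q:[q[:,0].min()-l,q[:,0].max()-rr,q[:,1].min()-tp])(circ(p,R,z))
        s=least_squares(f,c[:2]);c=s.x;print(c,s.fun)
        cv2.polylines(b,[circ(c,R,z).astype(np.int32)],True,(0,255,255),1)
        for Ri,zi in items:
            cv2.polylines(b,[circ(c,Ri,zi).astype(np.int32)],True,(0,255,0),1)
            cv2.polylines(b,[circ(c,Ri,zi+.008).astype(np.int32)],True,(0,0,255),1)
    return a,b
E
python3 - <<'E'
from ov import *
f='pics/s16.png.npz'
o=[]
k=6
def cv(l,r,t,x0,y0): return ((l/3.2+80-x0)*k,(r/3.2+80-x0)*k,(t/3.2+145-y0)*k)
for (c,R,z,items,m,x0,y0) in [((.605,-.0885),.034,.024,[(.015,.039)],(328,435,247),175,215),
 ((.4715,-.267),.024,.031,[(.005,.067)],(152,218,47),110,150),
 ((.4575,.119),.028,.029,[(.008,.055)],(690,775,118),285,175)]:
    a,b=ov(f,None,x0,y0,44,44,[(c,R,z,items,cv(*m,x0,y0))],k); o.append(np.vstack([a,b]))
cv2.imwrite('pics/ov16.png',np.hstack(o))
E
```

```text
[ 0.60794893 -0.08540735] [-0.63966061  0.64158097 -0.03595675]
[ 0.47243041 -0.26596811] [-2.87262568  2.88573382 -0.11441873]
[0.46027862 0.11953504] [ 1.83923147 -1.8345632   0.08470079]
```

View pics/ov16.png

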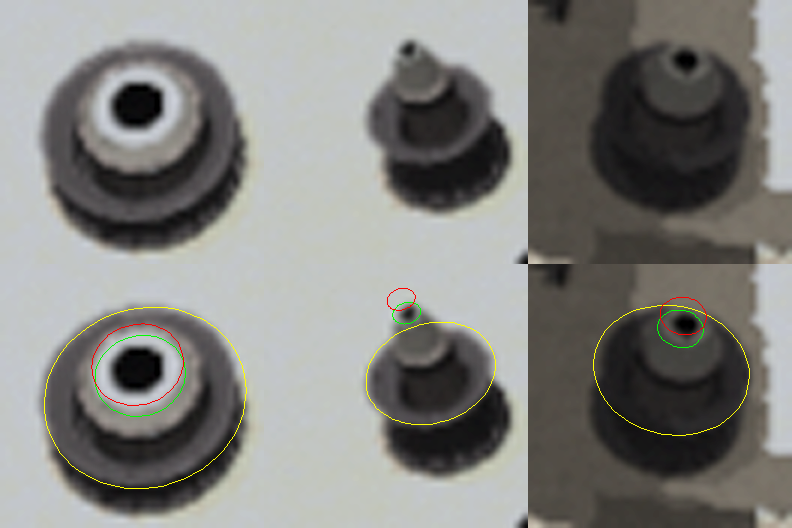

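Run:
```python
from ov import *
f='pics/w16.png.npz'
r=dict(np.load(f));k=6;x0,y0=210,100
# rim bbox in b_ image: 332..443, top 168
m=((332/1.5-x0)*k,(443/1.5-x0)*k,(168/1.5-y0)*k)
a,b=ov(f,None,x0,y0,100,100,[((.4575,.119),.028,.029,[(.008,.055),(.015,.043)],m)],k)
f='pics/w11.png.npz'
m=((316/1.5-x0)*k,(455/1.5-x0)*k,(152/1.5-y0)*k)
a2,b2=ov(f,None,x0,y0,100,100,[((.605,-.0885),.034,.024,[(.015,.039),(.021,.033)],m)],k)
cv2.imwrite('pics/ov16b.png',cv2.resize(np.hstack([b,b2]),(800,400)))
```

```text
[0.45853421 0.11914935] [-9.71676803  9.71565119  0.5715798 ]
[ 0.60668792 -0.0893691 ] [-8.62790105  8.63097613  0.61752994]
```

View pics/ov16b.png

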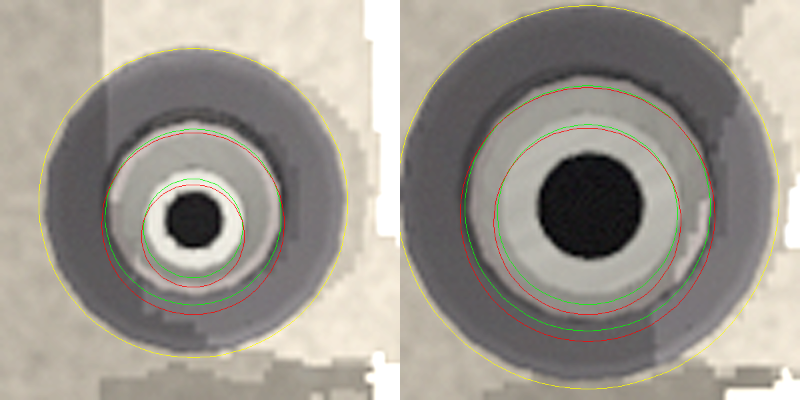

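Emit:
move_arm(
  commands=[
    [[0.5, 0.8, 0], [0, 0, 0], 1],
    [[0.55, 0.95, 0], [0, 0, 0], 1],
    [[0.55, 0.95, 0], [0, 0, 0], 1],
    [[0.55, 0.95, 0], [0, 0, 0], 1],
    [[0.45, 0.75, 0], [0, 0, 0], 1],
  ],
)

```text
clock: 24.3
tcp_pos: [0.6005, 0.2986, 0.1354]
orientation: [-0.0, -0.0, 1.0, 0.0]
wrist_force: [0.3, -0.1, 0.0]
finger_gap: 0.0855
```

Emit:
move_arm(
  commands=[
    [[0, 0, 0], [0, 0, 0], 1],
    [[0, 0, 0], [0, 0, 0], 1],
    [[0, 0, 0], [0, 0, 0], 1],
  ],
)

```text
clock: 24.6
tcp_pos: [0.5991, 0.2955, 0.1355]
orientation: [-0.001, 0.001, 1.0, -0.0]
wrist_force: [-0.5, -0.5, 0.3]
finger_gap: 0.0857
```

```bash
python3 -c "
from h import *
wsnap('w17.png')"
```

```text
[0.5991 0.2955 0.1355] 24.6
```

View pics/b_w17.png

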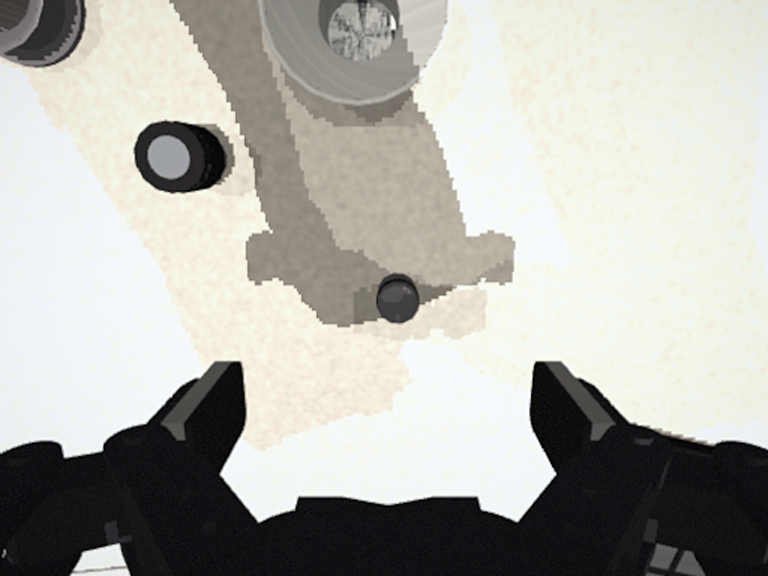

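Run:
```python
from h import *
r=load('w17.png');s=env.get_state();print(s['tcp_pos'])
print(ray(r,(397/1.5,301/1.5),.03))
```

```text
[0.59926661 0.29531674 0.13582737]
[0.60019443 0.2993355  0.03      ]
```

Emit:
move_arm(
  commands=[
    [[0.03, 0.09, -0.3], [0, 0, 0], 1],
    [[0, 0, -0.6], [0, 0, 0], 1],
    [[0, 0, -0.6], [0, 0, 0], 1],
    [[0, 0, 0], [0, 0, 0], 1],
    [[0, 0, 0], [0, 0, 0], 1],
  ],
)

```text
clock: 25.15
tcp_pos: [0.6006, 0.2994, 0.0755]
orientation: [-0.001, 0.001, 1.0, -0.0]
wrist_force: [0.6, -0.0, 0.5]
finger_gap: 0.0854
```

Emit:
move_arm(
  commands=[
    [[0, 0, 0], [0, 0, 0], 1],
    [[0, 0, 0], [0, 0, 0], 1],
  ],
)

```text
clock: 25.35
tcp_pos: [0.6023, 0.3002, 0.0776]
orientation: [0.001, 0.0, 1.0, 0.001]
wrist_force: [0.3, -0.5, -0.1]
finger_gap: 0.0855
```

```bash
python3 -c "
from h import *
wsnap('w18.png')"
```

```text
[0.6023 0.3002 0.0776] 25.35
```

View pics/b_w18.png

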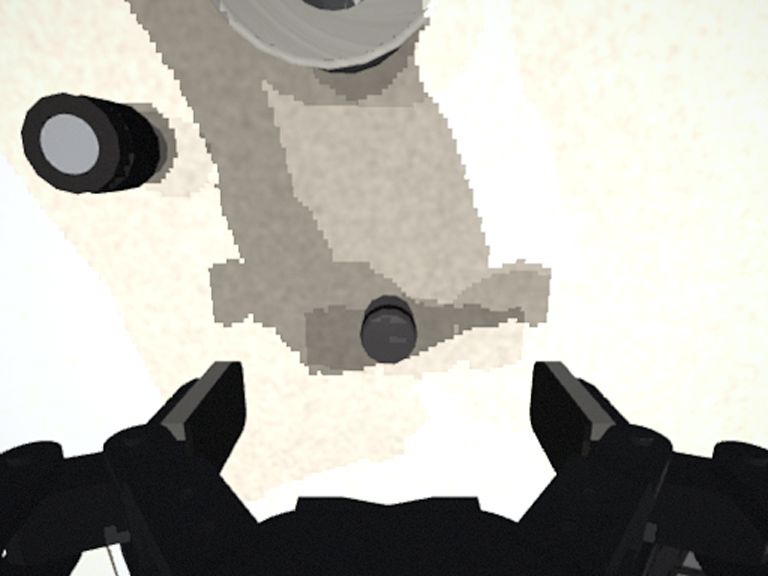

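Centred between the fingers (canister at 388,333). Descend and grip.

Emit:
move_arm(
  commands=[
    [[-0.02, 0, -0.4], [0, 0, 0], 1],
    [[0, 0, -0.4], [0, 0, 0], 1],
    [[0, 0, -0.3], [0, 0, 0], 1],
    [[0, 0, -0.15], [0, 0, 0], 1],
    [[0, 0, 0], [0, 0, 0], 1],
  ],
)

```text
clock: 25.9
tcp_pos: [0.6, 0.2998, 0.0251]
orientation: [-0.001, 0.0, 1.0, -0.0]
wrist_force: [-0.2, -0.1, -0.7]
finger_gap: 0.0851
```

Emit:
move_arm(
  commands=[
    [[0, 0, 0], [0, 0, 0], 1],
    [[0, 0, 0], [0, 0, 0], 0.5],
    [[0, 0, 0], [0, 0, 0], 0],
    [[0, 0, 0], [0, 0, 0], -0.4],
    [[0, 0, 0], [0, 0, 0], -1],
  ],
  newtons=20,
)

```text
clock: 26.4
tcp_pos: [0.6006, 0.3001, 0.0262]
orientation: [0.0, 0.0, 1.0, 0.0]
wrist_force: [0.5, 0.1, 0.2]
finger_gap: 0.028
```

Emit:
move_arm(
  commands=[
    [[0, 0, 0], [0, 0, 0], -1],
    [[0, 0, 0], [0, 0, 0], -1],
    [[0, 0, 0], [0, 0, 0], -1],
    [[0, 0, 0], [0, 0, 0], -1],
  ],
)

```text
clock: 26.8
tcp_pos: [0.6007, 0.3, 0.0262]
orientation: [0.0, 0.0, 1.0, 0.0]
wrist_force: [-0.6, -0.7, 3.1]
finger_gap: 0.0209
```

Emit:
move_arm(
  commands=[
    [[0, 0, 0.2], [0, 0, 0], -1],
    [[0, 0, 0.6], [0, 0, 0], -1],
    [[0, 0, 0.8], [0, 0, 0], -1],
    [[0, 0, 0.8], [0, 0, 0], -1],
    [[-0.3, -0.1, 0.6], [0, 0, 0], -1],
  ],
)

```text
clock: 27.3
tcp_pos: [0.59, 0.2965, 0.1483]
orientation: [0.002, 0.0, 1.0, 0.001]
wrist_force: [-0.1, -0.7, 0.7]
finger_gap: 0.021
```

Emit:
move_arm(
  commands=[
    [[-0.7, -0.15, 0], [0, 0, 0], -1],
    [[-0.7, -0.15, 0], [0, 0, 0], -1],
    [[0, 0, 0], [0, 0, 0], -1],
    [[0, 0, 0], [0, 0, 0], -1],
    [[0, 0, 0], [0, 0, 0], -1],
  ],
)

```text
clock: 27.8
tcp_pos: [0.5335, 0.2843, 0.1463]
orientation: [0.001, 0.0, 1.0, 0.0]
wrist_force: [-0.3, 0.4, -0.8]
finger_gap: 0.0211
```

```bash
python3 -c "
from h import *
wsnap('w19.png')"
```

```text
[0.5335 0.2843 0.1463] 27.8
```

View pics/b_w19.png

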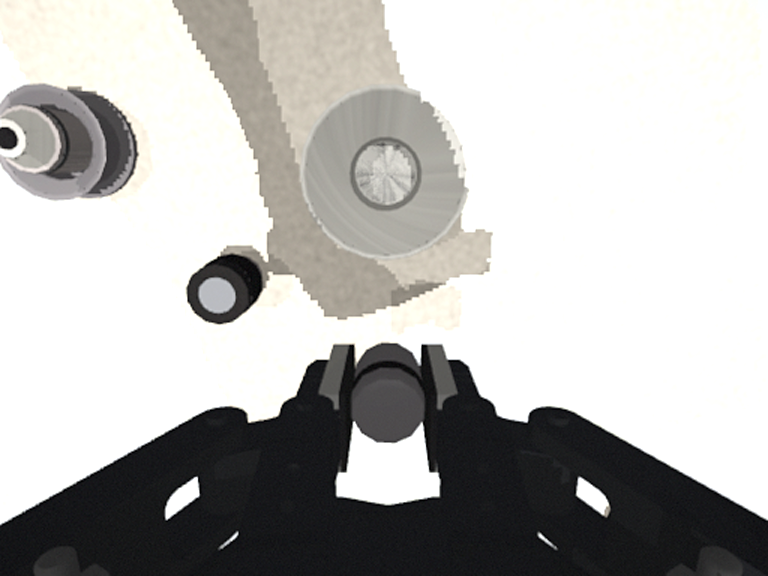

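Run:
```python
from h import *
r=load('w19.png');s=env.get_state();print(s['tcp_pos'])
a=ray(r,(384.5/1.5,172.5/1.5),.056);b=ray(r,(389/1.5,405/1.5),.150);print(a,b,a-b)
```

```text
[0.53360463 0.28425605 0.14614211]
[0.47182521 0.28220029 0.056     ] [0.53282529 0.28382468 0.15      ] [-0.06100008 -0.00162439 -0.094     ]
```

Emit:
move_arm(
  commands=[
    [[-0.7, -0.02, 0], [0, 0, 0], -1],
    [[-0.83, -0.02, 0], [0, 0, 0], -1],
    [[0, 0, -0.5], [0, 0, 0], -1],
    [[0, 0, -0.7], [0, 0, 0], -1],
    [[0, 0, -0.3], [0, 0, 0], -1],
  ],
)

```text
clock: 28.35
tcp_pos: [0.4708, 0.2822, 0.0839]
orientation: [-0.001, 0.0, 1.0, -0.0]
wrist_force: [-0.3, 0.4, -1.5]
finger_gap: 0.0212
```

Emit:
move_arm(
  commands=[
    [[0, 0, 0], [0, 0, 0], -1],
    [[0, 0, 0], [0, 0, 0], -1],
    [[0, 0, 0], [0, 0, 0], -1],
    [[0, 0, 0], [0, 0, 0], -1],
  ],
)

```text
clock: 28.75
tcp_pos: [0.4722, 0.2827, 0.087]
orientation: [0.001, 0.0, 1.0, 0.0]
wrist_force: [-0.1, -0.6, -0.3]
finger_gap: 0.0212
```

```bash
python3 -c "
from h import *
wsnap('w20.png')"
```

```text
[0.4722 0.2827 0.087 ] 28.75
```

View pics/b_w20.png

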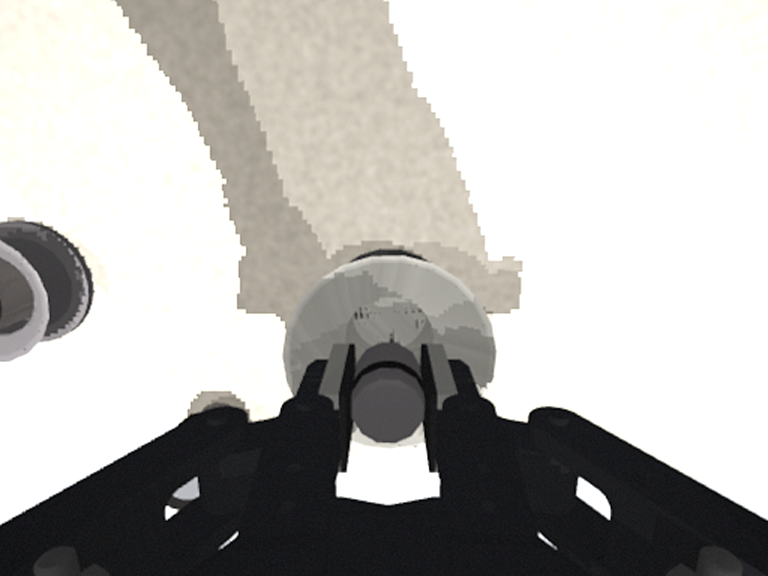

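Emit:
move_arm(
  commands=[
    [[0, 0, -0.12], [0, 0, 0], -1],
    [[0, 0, -0.1], [0, 0, 0], -1],
    [[0, 0, 0], [0, 0, 0], -1],
    [[0, 0, 0], [0, 0, 0], -1],
    [[0, 0, 0], [0, 0, 0], -1],
  ],
)

```text
clock: 29.3
tcp_pos: [0.4713, 0.2824, 0.0771]
orientation: [-0.0, 0.0, 1.0, 0.0]
wrist_force: [0.2, 0.9, -0.2]
finger_gap: 0.0206
```

Emit:
move_arm(
  commands=[
    [[0, 0, 0], [0, 0, 0], -0.15],
    [[0, 0, 0], [0, 0, 0], -0.15],
    [[0, 0, 0], [0, 0, 0], -0.15],
    [[0, 0, 0.4], [0, 0, 0], -0.1],
    [[0, 0, 0.8], [0, 0, 0], 0],
  ],
)

```text
clock: 29.8
tcp_pos: [0.4693, 0.2816, 0.1232]
orientation: [-0.003, 0.0, 1.0, -0.001]
wrist_force: [0.1, -0.1, 0.5]
finger_gap: 0.0427
```

Emit:
move_arm(
  commands=[
    [[0.5, 0, 0.8], [0, 0, 0], 0.5],
    [[0.9, 0, 0.5], [0, 0, 0], 1],
    [[0.3, 0, 0], [0, 0, 0], 1],
    [[0, 0, 0], [0, 0, 0], 1],
    [[0, 0, 0], [0, 0, 0], 1],
  ],
)

```text
clock: 30.3
tcp_pos: [0.5385, 0.2822, 0.1764]
orientation: [-0.001, 0.0, 1.0, -0.0]
wrist_force: [-0.4, -0.4, -0.7]
finger_gap: 0.0856
```

Emit:
move_arm(
  commands=[
    [[0, 0, 0], [0, 0, 0], 1],
    [[0, 0, 0], [0, 0, 0], 1],
  ],
)

```text
clock: 30.5
tcp_pos: [0.538, 0.2824, 0.1765]
orientation: [-0.001, 0.0, 1.0, -0.0]
wrist_force: [-0.3, -0.6, -0.2]
finger_gap: 0.0852
```

```bash
python3 -c "
from h import *
wsnap('w21.png')"
```

```text
[0.538  0.2824 0.1765] 30.5
```

View pics/b_w21.png

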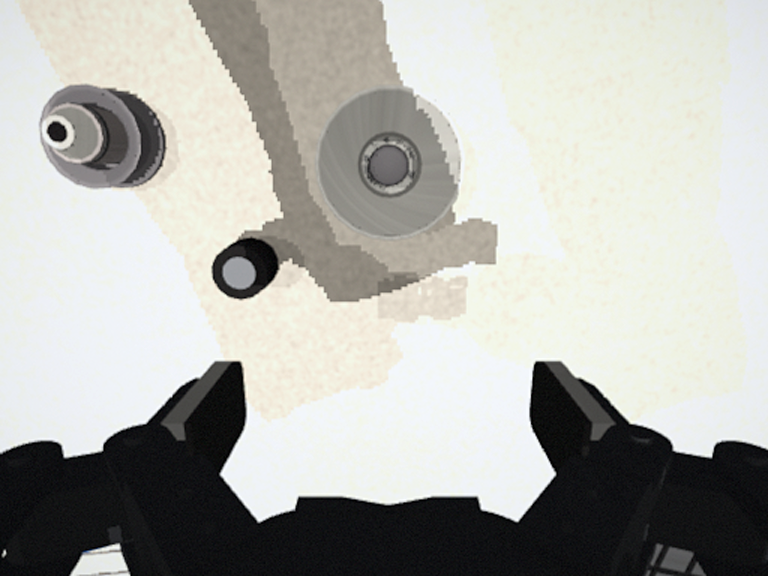

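Run:
```python
from h import *
r=snap('scene','s22.png');t=snap('top','t22.png')
b=cv2.convertScaleAbs(cv2.resize(r['frame'][150:290,75:415,::-1],(798,328),interpolation=cv2.INTER_CUBIC),alpha=1.6)
a=cv2.convertScaleAbs(cv2.resize(t['frame'][130:240,100:400,::-1],(798,270),interpolation=cv2.INTER_CUBIC),alpha=1.2)
cv2.imwrite('pics/c22.png',np.vstack([a,b]))
```

```text
(no output)
```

View pics/c22.png

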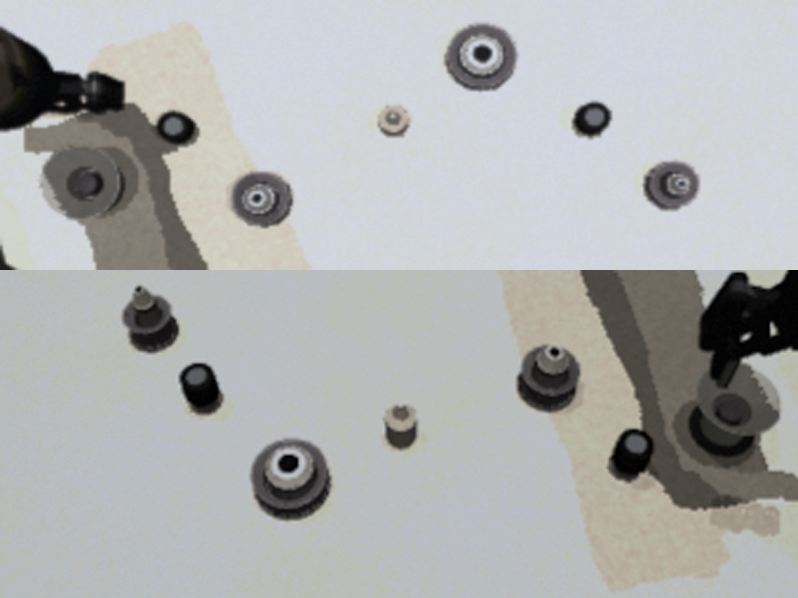

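```bash
python3 -c "
from h import *
job.hand_in(); print(env.get_state()['clock'])"
```

```text
the job is handed in; nothing more can be done
the job is handed in; nothing more can be done
```

I seated the long, short and medium objectives nose up, in that order, each in its own pot. I then dropped the canister into the funnel and handed the job in at about 30.6 s on the robot's clock. The hand-in reports no verdict, so what follows rests on my own camera checks.

- **Objectives:** the last wrist, scene and top views show all three upright and inside their pots. The wrist and scene overlays match the fully seated height, with each objective about 1–2 mm from its pot's centre.
- **Disagreement on the medium objective:** the scene and top views put its nose about 2 mm towards +y, while the wrist view shows it centred. I left it, because 2 mm is inside the 8 mm tolerance and the play in the well allows it.
- **Contact on the short objective:** I felt about 12 N while lowering it, from a fingertip on the pot's rim or the objective's foot on the flare. I backed off about 2 mm and let go just above the floor, and it settled into the well.
- **Canister:** it stands centred in the tube, and its apparent size matches the bottom of the well.
- **Bystanders:** the eyepieces and the bottle look unmoved, and the open gripper was clear of everything at hand-in.

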